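Run the runner round the bent guide rod of a corner-rounding jig

TASK

Thread the loose wooden runner onto the free end of the bent guide rod of the corner-rounding jig, slide it along and round the bend, turning it with the rod, and push it on against the stop until the stop's brass sleeve is fully in, and bed it there with a steady push of about 15 N held for a second. Never force it (no more than 25 N between runner and jig); leave it standing there on the rod, and leave the cup, the thread reel and the sanding block alone.

Things in the scene. Friction and masses are not known exactly. Their poses are not given: they have to be found in the camera images.
- runner: Loose wooden block, 26 mm long (x, along the bore), 40 wide (y), 44 tall; on top, centred, a 20 x 20 mm square grip post up to 85 mm. About 0.2 kg. A 13 mm round bore runs through along x, axis 24 mm above the underside, mouths chamfered 2.5 mm. Origin: centre of underside, z up. Either end may lead. Starts upright on the bench, left of the jig; stood on the bench its bore is level with the rod.
- jig: Corner-rounding jig fixed to the bench: plywood base with a board, and a bent steel rod 10 mm thick, axis 24 mm high. Origin: on the bench at the bend's centre, z up. In jig x, y (mm) the rod should run (-100, 50) - straight - (-100, 0) - quarter circle - (0, -100) - straight along +x; but it is hand-bent: up to 8 mm sideways off at the free end, less and less into the bend, true on the last straight.
- rod_tip (a point): The very end of the rod's free, round nose, where it really is, on the rod's axis 24 mm above the bench. Its y axis points out of the rod's end along the first 50 mm straight, so the runner goes on along -y; x level, across the rod, towards the bend's centre; z up. It differs from the jig's axes by up to 0.06 rad. Everything on the jig is under 47 mm high.
- rod_foot (a point): Where the far end of the rod enters its steel block, on the rod's axis, at jig (88, -100) mm. Before it, round the rod, is the stop: a dark steel collar 32 mm across, 16 mm long, clamped where last set. Its face towards the bend lies anywhere from jig x = 34 to 64 mm: not measured, to be felt or seen. From that face a brass sleeve round the rod, 24 mm across, stands 8 mm proud.
- sleeve (a joint): How far the brass sleeve is pushed into the stop collar, m: 0 = 8 mm proud (start), 0.006 = fully in, on its own end stop, still 2 mm proud. It moves along jig +x, is held by friction, takes 5 to 9 N to push, the runner's drag on bench and rod included, and stays where pushed. Once fully in, it bears on the fixed collar and the force rises steeply.
- core_cup: Bystander: cardboard-tube cup with rubber bands, 91 mm wide, 100 mm tall, standing right of the jig. Origin: centre of the underside.
- thread_reel: Bystander: wooden reel of brown thread, 36 mm wide, 45 mm tall, standing behind and left of the jig. Origin: centre of the underside.
- sanding_block: Bystander: cork sanding block 42 x 90 x 28 mm lying right of the jig near the front edge. Origin: centre of the underside.

How it is judged:
By the outcome, as a careful person would: the job done as asked, in the order asked, and still so for the second after the job is handed in, with the robot touching nothing.
It also fails if it takes over 70 s, if anything falls off the work surface, if the arm or the gripper's body presses on something with over 40 N, if the wrist force passes 120 N, or if a joint passes its speed limit or range.

ROBOT

A 6-joint arm with a two-finger parallel gripper is mounted at the origin on a cart in front of the work surface, level with it; the furniture and walls round the work are solid. World frame = base frame: x ahead of the robot, y to its left, z up, the work surface at z = 0. Lengths are in m, angles in rad, forces in N, time in s.
With the tool pointing down it reaches from about 0.425 to 0.95 m from the base axis. Payload 3.5 kg.
Tool frame: the origin (TCP) lies on the centre line of the jaws, within the pads' length; the fingertips stand 11 mm ahead of it and the grasp point (between the pads) lies 8 mm behind it; y points along the fingers, x is the direction in which the jaws open and shut, and the axes are right-handed (so a half turn about y gives the same grasp; the last joint's range is limited). The gripper opens to 85 mm and grips with 20 to 120 N. Pads are 22 mm wide; open, the fingers measure 114 mm over their backs; the gripper's body (76 mm by 85 mm) begins 54 mm behind the grasp point. The pads swing forward as they close: fully open they stand 13 mm farther back than shut.
Start: joints at [1.085, 0.286, 1.577, -0, 1.279, -0.15], TCP at [0.222, 0.637, 0.242] pointing down, gripper open.
Joint ranges: [-2.77, 2.77], [-0.9, 2.22], [0.21, 2.48], [-1.53, 4.67], [0.24, 2.81], [-2.84, 2.84]. Speed limits (rad/s): [2.79, 2.79, 3.14, 3.14, 3.14, 3.14].

INTERFACE

Orientations are given as a unit quaternion [x, y, z, w].
In Python, from plant import get_state, read_camera, sign_off gives the robot as it stands.
- The arm moves only by the shell command python3 -m inch 'ROWS' [FORCE]. ROWS is JSON, a list of rows, each an object of numbers: "ax", "ay", "az": the turn, a rotation vector about the tool's x, y, z in rad; "x", "y", "z": the shift along the tool's x, y, z in mm; "hand": the closure, from -1 (fully open) to 1 (shut). In form: [{"ax": .., "ay": .., "az": .., "x": .., "y": .., "z": .., "hand": ..}, ...]. A call has 1 to 5 rows; each row shifts and turns the commanded pose from where the row before left it, along the tool's axes as they then stand; what a row does not reach is not made up. A row lasts 1/12 s, in which the tool goes at most 41.7 mm and 7.16 degrees, less where a joint would pass 70% of its speed; a pose out of reach is approached as far as the arm can. A call with a gripper value outside its range is refused whole. The fingers move at their own pace and stop on an object; FORCE is the grip in N (left out, the last holds). Time passes only in rows, so rows that do not move let the fingers close. It gives the time, the measured TCP pose, the force and the opening at its end, in the units of the state.
- get_state(): the state, without advancing time (a new reading comes with each control period).
- read_camera(name): name is "scene" or "top"; returns a dict with "img" (400x640x3 uint8, red, green, blue), "fov_y" (degrees; the focal length in pixels is half the picture's height over the tangent of half this angle, whatever the lens; pixels are square), "cx", "cy" (the principal point, pixels), "distortion" ([k1, k2, p1, p2, k3] as OpenCV has them; the pictures are not rectified), "T" (4x4, takes a point from camera to world coordinates). Camera axes: x right, y down, z forward; pixel columns grow to the right and rows downward; lengths in m; the calibration is good to about 2 mm. A picture is of the moment at which its call begins. There is no depth.
- sign_off(): hands the job in, once; it reports no verdict.
The state is a dict: "time": time; "qpos": joint angles; "dq": joint speeds; "joint_efforts": joint torques, N m; "eef_pos": TCP position; "tcp_rot": TCP orientation; "contact_force": force on the tool from outside, world axes, zero at the start; "wrist_torque": the same for the moment, N m; "opening": opening from 0.0 (shut) to 1.0 (fully open).
Only numpy, scipy, OpenCV 4.12 (cv2) and the standard library are available. Lean on these libraries where they do the work, as an engineer would, in place of code of your own. Each camera call takes 0.05 s, during which the arm holds its last target. There are 200 camera calls.

## Working session

There is one attempt and no reset: what is moved stays moved. The work goes in short steps, Python scripts to look and compute and a shell command to move; the robot and the scene stay as the last step left them, time stands still between calls to the robot, and variables do not carry over. Pictures are saved under pics/ and viewed, about 8 in all and at most 12, crops included, and the job is handed in when it is done.

```bash
mkdir -p pics; ls; cat > h.py <<'E'
import numpy as np, cv2
from plant import get_state, read_camera
def K(c):
    f=200/np.tan(np.radians(c["fov_y"])/2); return np.array([[f,0,c["cx"]],[0,f,c["cy"]],[0,0,1.]])
def ray(c,px,z):
    p=cv2.undistortPoints(np.array(px,float).reshape(-1,1,2),K(c),np.array(c["distortion"],float))[:,0]
    T=np.array(c["T"]); d=np.c_[p,np.ones(len(p))]@T[:3,:3].T; o=T[:3,3]
    return o+d*((np.broadcast_to(z,len(p))-o[2])/d[:,2])[:,None]
def proj(c,P):
    T=np.linalg.inv(np.array(c["T"])); r,_=cv2.Rodrigues(T[:3,:3])
    return cv2.projectPoints(np.array(P,float).reshape(-1,1,3),r,T[:3,3],K(c),np.array(c["distortion"],float))[0][:,0]
E
python3 - <<'E'
from h import *
import pickle
for n in("top","scene"):
    c=read_camera(n); pickle.dump(c,open(n+"0.pkl","wb")); cv2.imwrite(f"pics/{n}0.png",c["img"][:,:,::-1]); print(n,c["fov_y"],c["distortion"],np.round(c["T"],3).tolist())
print(get_state())
E
```

```text
pics
top 46.85308889777023 [-0.12168413  0.          0.          0.          0.        ] [[0.015, -0.996, 0.088, 0.497], [-1.0, -0.014, 0.012, 0.012], [-0.011, -0.088, -0.996, 1.23], [0.0, 0.0, 0.0, 1.0]]
scene 44.5200588672405 [-0.00239865  0.          0.          0.          0.        ] [[0.495, -0.528, 0.691, -0.141], [-0.869, -0.281, 0.408, -0.401], [-0.021, -0.802, -0.597, 0.691], [0.0, 0.0, 0.0, 1.0]]
{'time': 0.1, 'qpos': array([ 1.08500388e+00,  2.87109801e-01,  1.57802727e+00,  1.38482057e-05,
        1.27860230e+00, -1.50008451e-01]), 'dq': array([ 0.00050091, -0.00220109, -0.00383416,  0.00197599, -0.00012545,
        0.00104712]), 'joint_efforts': array([-1.05081279e-03, -4.07300055e+01, -2.93697184e+01, -2.03340906e-04,
        3.47356763e-03,  7.59591131e-06]), 'eef_pos': array([0.22212479, 0.63680311, 0.24106546]), 'tcp_rot': array([ 0.57686013,  0.40873639, -0.41009569, -0.57618442]), 'contact_force': array([-0.2763857 ,  0.4836587 ,  0.01339036]), 'wrist_torque': array([-0.02176553,  0.01401937, -0.00325042]), 'opening': 0.9994538875396812}
```

View pics/top0.png

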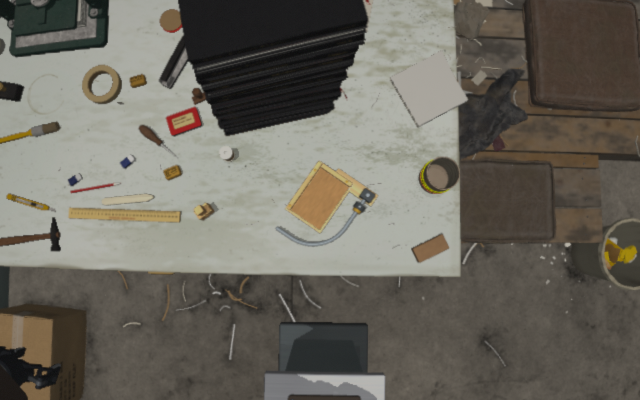

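View pics/scene0.png

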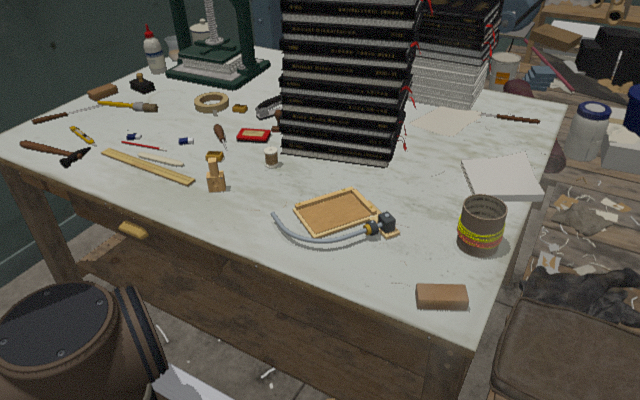

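Top shows runner at about (205,211), rod tip (279,228), stop/foot near (365,200), reel (226,153), cup (438,175), sanding block (430,248). I'll enlarge these.

```bash
python3 - <<'E'
from h import *
import pickle
t=pickle.load(open("top0.pkl","rb"));s=pickle.load(open("scene0.pkl","rb"))
r=lambda c,a,b,w,h,k:cv2.resize(c["img"][b:b+h,a:a+w,::-1],None,fx=k,fy=k,interpolation=cv2.INTER_CUBIC)
cv2.imwrite("pics/a.png",r(t,270,155,110,95,7))
A=r(t,185,190,50,40,8);B=r(s,195,140,50,60,8)
im=np.zeros((480,800,3),np.uint8);im[:320,:400]=A;im[:,400:]=B;cv2.imwrite("pics/b.png",im)
cv2.imwrite("pics/c.png",r(s,262,175,150,80,5))
E
```

```text
(no output)
```

View pics/a.png

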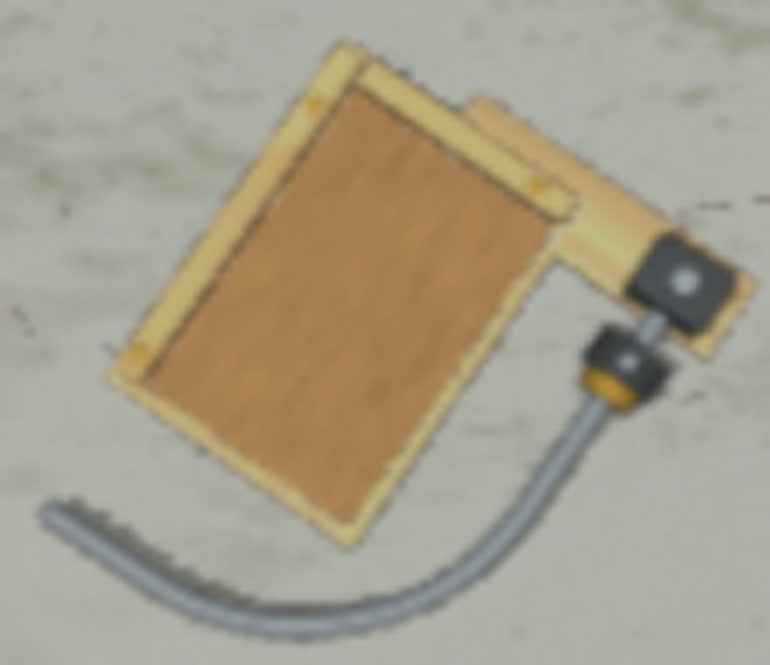

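View pics/b.png

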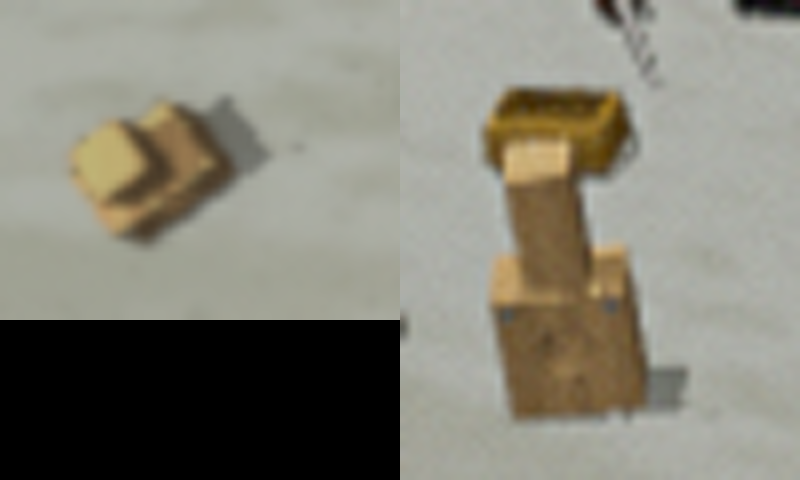

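View pics/c.png

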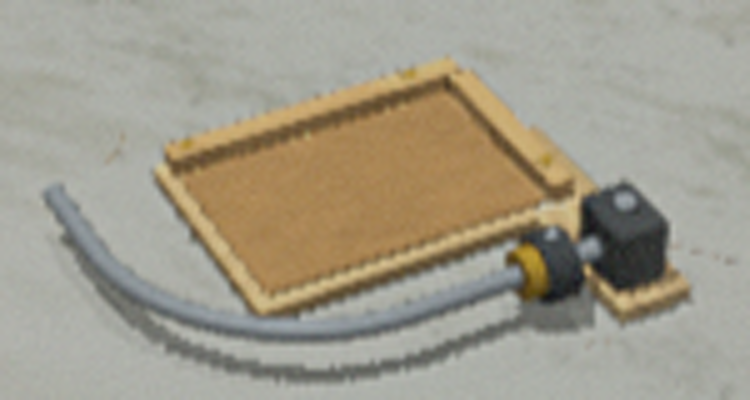

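Top crop: rod tip (42,512), bend bottom (300,625), brass sleeve (610,388), collar (628,360), block (685,282). The runner's 40 mm side runs up-right, so its bore axis runs down-right, roughly towards the rod. Next I'll fit models to both views.

```bash
cat > fit.py <<'E'
from h import *
import pickle
from scipy.optimize import minimize, least_squares
t=pickle.load(open("top0.pkl","rb"));s=pickle.load(open("scene0.pkl","rb"))
def box(x0,x1,y0,y1,z0,z1): return np.array([[x,y,z] for x in(x0,x1) for y in(y0,y1) for z in(z0,z1)])/1e3
parts=[box(-13,13,-20,20,0,44),box(-10,10,-10,10,44,85)]
U=8
def sil(c,p,win):
    a,b,w,h=win; im=np.zeros((h*U,w*U),np.uint8)
    R=np.array([[np.cos(p[2]),-np.sin(p[2]),0],[np.sin(p[2]),np.cos(p[2]),0],[0,0,1]])
    for P in parts:
        q=(proj(c,P@R.T+[p[0],p[1],0])-[a,b]+.5)*U
        cv2.fillConvexPoly(im,cv2.convexHull(q.astype(np.float32)).astype(np.int32),255)
    return cv2.resize(im,(w,h),interpolation=cv2.INTER_AREA)/255.
def obs(c,win):
    a,b,w,h=win; im=c["img"][b:b+h,a:a+w].astype(float); bg=np.median(im.reshape(-1,3),0)
    d=(im[...,0]-im[...,2])-(bg[0]-bg[2]); return np.clip(d/25,0,1)
wt=(188,196,34,30); ws=(200,170,40,26)   # scene window below the brass thing
ot,os_=obs(t,wt),obs(s,ws)
c0=ray(t,[[198.5,209.5]],.085)[0]
print("post top guess",c0)
for use in("t","s","ts"):
    f=lambda v:sum((("t" in use)*((sil(t,v/[1e3,1e3,57.3],wt)-ot)**2).sum(),("s" in use)*((sil(s,v/[1e3,1e3,57.3],ws)-os_)**2).sum()))
    best=min((minimize(f,[c0[0]*1e3,c0[1]*1e3,y],method="Nelder-Mead",options=dict(initial_simplex=np.array([[0,0,0],[5,0,0],[0,5,0],[0,0,15]])+[c0[0]*1e3,c0[1]*1e3,y])) for y in(-150,-120,-90,-60,-30,0)),key=lambda r:r.fun)
    print(use,best.x,best.fun)
# rod
import sys
def rodmask(c,win):
    a,b,w,h=win; im=c["img"][b:b+h,a:a+w].astype(float); return im[...,2]-im[...,0],im.sum(2)/3
for n,c,pts in(("top",t,[(50,520),(180,597),(300,620),(420,593),(500,535),(560,455)]),):
    for x,y in pts:
        u,v=(x+.5)/7-.5+270,(y+.5)/7-.5+155; print(n,c["img"][int(round(v)),int(round(u))])
print("bg",t["img"][220,300],t["img"][235,270])
st=[(60,200),(120,275),(250,327),(400,315),(480,290)]
for x,y in st:
    u,v=(x+.5)/5-.5+262,(y+.5)/5-.5+175; print("scene",s["img"][int(round(v)),int(round(u))])
E
python3 fit.py
```

```text
post top guess [0.57157225 0.32186952 0.085     ]
t [571.65311691 325.51256895  36.83953935] 5.547038831218761
s [ 574.13144941  323.9682802  -140.86188321] 4.084822760476739
ts [ 573.22716164  324.03147105 -142.64110461] 23.53441291810842
top [136 143 146]
top [144 153 156]
top [125 132 134]
top [127 135 138]
top [135 143 146]
top [139 147 150]
bg [166 163 147] [176 177 169]
scene [141 150 152]
scene [138 147 151]
scene [134 143 149]
scene [123 127 132]
scene [106 112 114]
```

```bash
cat > rod.py <<'E'
from h import *
import pickle
from scipy.optimize import least_squares
from scipy.spatial import cKDTree
t=pickle.load(open("top0.pkl","rb"));s=pickle.load(open("scene0.pkl","rb"))
S=np.linspace(0,50+157.08+86,600) # from tip
def nominal(S):
    a=np.clip((S-50)/100,0,np.pi/2); 
    x=-100*np.cos(a)+np.maximum(S-207.08,0); y=-100*np.sin(a)+np.maximum(50-S,0)
    return np.c_[x,y],np.c_[np.cos(a),np.sin(a)]  # pos, inward-ish normal sign: outward = -(cos)...
def curve(p,S=S):
    P,_=nominal(S); a=np.clip((S-50)/100,0,np.pi/2); n=np.c_[np.cos(a),np.sin(a)] # towards bend centre
    f=np.clip(1-S/207.08,0,1); P=P+n*((p[3]*f**2+p[4]*f**3)[:,None])
    c,s_=np.cos(p[2]),np.sin(p[2]); return P@np.array([[c,s_],[-s_,c]])+p[:2]
if __name__=="__main__":
  g=ray(t,[[ (42+.5)/7+269.5,(512+.5)/7+154.5],[(685+.5)/7+269.5,(282+.5)/7+154.5]],.024)*1e3; print(g)
  for n,c,win in(("top",t,(270,218,95,34)),("scene",s,(265,205,112,40))):
    a,b,w,h=win; im=c["img"].astype(int); m=np.zeros((400,640),np.uint8); m[b:b+h,a:a+w]=((im[...,2]-im[...,0])>0)[b:b+h,a:a+w]
    if n=="top": m[200:219,340:365]=((im[...,2]-im[...,0])>0)[200:219,340:365]; 
    # drop dark shadows
    m[(im.sum(2)/3<85)]=0
    k,lab,st,_=cv2.connectedComponentsWithStats(m); i=1+np.argmax(st[1:,4]); v,u=np.nonzero(lab==i); print(n,st[i])
    W=ray(c,np.c_[u,v].astype(float),.024)[:,:2]*1e3
    # base jig origin guess: tip & foot
    P0,_=nominal(np.array([0.,295.])); yaw=np.arctan2(*(g[1]-g[0])[1::-1])-np.arctan2(*(P0[1]-P0[0])[::-1])
    R=np.array([[np.cos(yaw),np.sin(yaw)],[-np.sin(yaw),np.cos(yaw)]]); o=g[0,:2]-P0[0]@R
    SS=np.linspace(1,225,500)
    def res(p):
        C=curve(p,SS); d,j=cKDTree(C).query(W)
        e=cKDTree(W).query(C[::10])[0] # coverage
        return np.r_[d,0.15*np.array(p[3:])]
    r=least_squares(res,[*o,yaw,0,0],loss="soft_l1",f_scale=3)
    p=r.x; C=curve(p); tg=C[0]-C[80]; print("jig",p[:2],np.degrees(p[2]),"dev",p[3:],"rms",np.sqrt((r.fun**2).mean()))
    print(" tip fit",C[0]," y axis dir deg",np.degrees(np.arctan2(tg[1],tg[0])),"last straight deg",np.degrees(p[2]))
    far=W[np.argmax((W-p[:2])@(tg/np.hypot(*tg)))] ; print(" mask tip",far)
    pickle.dump(p,open(n+"_jig.pkl","wb"))
    k=6 if n=="top" else 5; x0,y0,ww,hh=(268,175,120,80) if n=="top" else (255,175,150,90)
    vis=cv2.resize(c["img"][y0:y0+hh,x0:x0+ww,::-1],None,fx=k,fy=k,interpolation=cv2.INTER_CUBIC)
    for q in proj(c,np.c_[curve(p,np.linspace(0,295,120)),np.full(120,24.)]/1e3): cv2.circle(vis,tuple(int(z) for z in (q-[x0,y0]+.5)*k),1,(0,0,255),-1)
    cv2.imwrite(f"pics/fit_{n}.png",vis)
a=cv2.imread("pics/fit_top.png") if __name__=="__main__" else None
E
python3 rod.py
```

```text
[[ 530.77457802  132.27332278   24.        ]
 [ 620.41254498 -107.36714227   24.        ]]
top [276 212  81  34 376]
jig [606.40038363  22.28045484] -30.72585652178909 dev [-98.87691035  80.58946194] rms 3.229929276457885
 tip fit [530.26446109 125.69825674]  y axis dir deg 53.789260128698544 last straight deg -30.72585652178909
 mask tip [532.65982427 131.18819955]
scene [271 212  95  31 470]
jig [610.99294199  21.35155219] -30.60709290700105 dev [-115.37131167   95.60800772] rms 3.9313192820032703
 tip fit [533.37257921 125.36274512]  y axis dir deg 51.940087240317645 last straight deg -30.60709290700105
 mask tip [534.54938472 133.25870008]
```

View pics/fit_top.png

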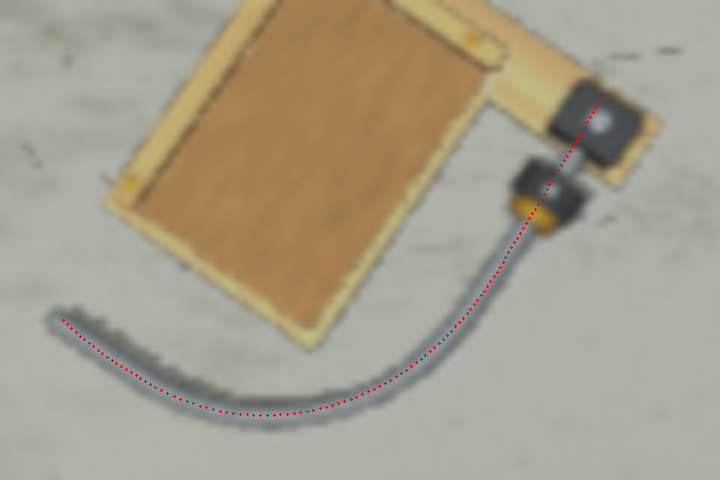

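The mask took in the rod's shadow and biased the fit. I'll tighten the mask, constrain the tip and use a plausible deviation model.

```bash
cat > rod2.py <<'E'
from h import *
import pickle
from scipy.optimize import least_squares
from scipy.spatial import cKDTree
t=pickle.load(open("top0.pkl","rb"));s=pickle.load(open("scene0.pkl","rb"))
def curve(p,S):  # p: jig x,y mm, yaw rad, e tip offset (+ towards centre), q exponent ; S mm from tip
    a=np.clip((S-50)/100,0,np.pi/2); n=np.c_[np.cos(a),np.sin(a)]
    P=np.c_[-100*np.cos(a)+np.maximum(S-207.08,0),-100*np.sin(a)+np.maximum(50-S,0)]
    f=np.clip(1-S/207.08,0,1); P=P+n*(p[3]*f**p[4])[:,None]
    c,s_=np.cos(p[2]),np.sin(p[2]); return P@np.array([[c,s_],[-s_,c]])+p[:2]
if __name__=="__main__":
  vs=[]
  for n,c,x0,y0,ww,hh,k,thr,tipg in(("top",t,268,175,120,80,6,118,(275.6,227.8)),("scene",s,258,175,150,80,5,112,(272,212.5))):
    im=c["img"].astype(int); m=(((im[...,2]-im[...,0])>1)&(im.sum(2)/3>thr)).astype(np.uint8)
    keep=np.zeros_like(m); keep[y0:y0+hh,x0:x0+ww]=1; m*=keep
    if n=="top": m[:208]=0
    kk,lab,st,_=cv2.connectedComponentsWithStats(m,connectivity=8); i=1+np.argmax(st[1:,4]); v,u=np.nonzero(lab==i); print(n,st[i])
    W=ray(c,np.c_[u,v].astype(float),.024)[:,:2]*1e3
    TG=ray(c,[tipg],.024)[0,:2]*1e3
    SS=np.linspace(0,245,800)
    def res(p):
        C=curve(p,SS); d=cKDTree(C).query(W)[0]; g=cKDTree(W).query(C[(SS>8)&(SS<225)][::8])[0]
        T=C[0]-TG; tg=(C[0]-C[60]); tg/=np.hypot(*tg)
        return np.r_[d,g*.7,3*(T@tg),0.3*p[3]]
    r=least_squares(res,[608,22,np.radians(57-90),1,2],bounds=([560,-40,-1.2,-8.5,1.3],[660,80,0,8.5,3]),x_scale=[1,1,.01,1,.3],loss="soft_l1",f_scale=2)
    p=r.x; tg=curve(p,np.array([0.,45.]));d=tg[0]-tg[1]
    print(" jig",p[:2].round(1),"yaw",np.degrees(p[2]).round(2),"e,q",p[3:].round(2),"rms",np.sqrt((r.fun**2).mean()).round(2),"tip",tg[0].round(1),"click",TG.round(1),"ydir",np.degrees(np.arctan2(d[1],d[0])).round(2))
    pickle.dump(p,open(n+"_jig.pkl","wb"))
    vis=cv2.resize(c["img"][y0:y0+hh,x0:x0+ww,::-1],None,fx=k,fy=k,interpolation=cv2.INTER_CUBIC)
    mm=cv2.resize(lab[y0:y0+hh,x0:x0+ww].astype(np.uint8)==i if 0 else (lab[y0:y0+hh,x0:x0+ww]==i).astype(np.uint8),None,fx=k,fy=k,interpolation=cv2.INTER_NEAREST)
    vis[mm>0]=(vis[mm>0]*.7+np.array([0,75,0])).astype(np.uint8)
    for q in proj(c,np.c_[curve(p,np.linspace(0,295,120)),np.full(120,24.)]/1e3): cv2.circle(vis,tuple(int(z) for z in (q-[x0,y0]+.5)*k),1,(0,0,255),-1)
    vs.append(cv2.resize(vis,(560,int(vis.shape[0]*560/vis.shape[1]))))
  cv2.imwrite("pics/fit2.png",np.vstack(vs)[:,:])
  print(np.vstack(vs).shape)
E
python3 rod2.py; python3 - <<'E'
import cv2; a=cv2.imread("pics/fit2.png"); k=min(1,590/a.shape[0]); cv2.imwrite("pics/fit2s.png",cv2.resize(a,None,fx=k,fy=k))
E
```

```text
top [276 212  80  34 321]
 jig [592.3  32.9] yaw -32.67 e,q [-6.21  1.3 ] rms 2.3 tip [529.8 132.3] click [530.6 132.2] ydir 59.49
scene [271 212  95  31 351]
 jig [596.5  33.6] yaw -31.65 e,q [-5.44  1.3 ] rms 2.55 tip [533.  131.5] click [534.1 130.3] ydir 60.24
(671, 560, 3)
```

View pics/fit2s.png

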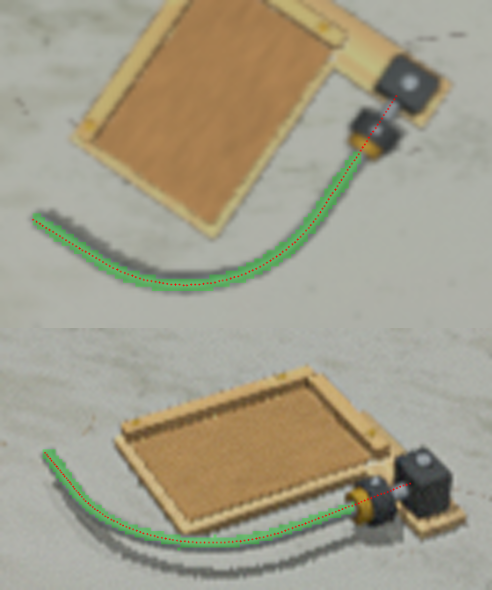

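Both fits lie on the rod in both views. The two views differ by about 3 mm absolute but agree to under 1 mm on runner relative to tip. Planning the approach to the runner.

```bash
cat > go.py <<'E'
import sys
from h import *
from scipy.spatial.transform import Rotation as Ro
def rep():
    s=get_state(); R=Ro.from_quat(s["tcp_rot"]).as_matrix(); psi=np.degrees(np.arctan2(R[1,0],R[0,0])); f=s["contact_force"]
    print("t%.2f"%s["time"],"pos",(s["eef_pos"]*1e3).round(1),"psi %.2f"%psi,"tilt",(np.degrees([R[0,1],R[1,1]])).round(2),"f_tool",(R.T@f).round(1),"q1,q6",s["qpos"][[0,5]].round(2),"open",round(s["opening"],3))
    return s,R,psi
def to(x,y,z,psi_t):
    s,R,psi=rep(); d=R.T@(np.array([x,y,z])-s["eef_pos"]*1e3); g=np.radians((psi_t-psi+180)%360-180)
    Rt=np.array([[np.cos(np.radians(psi_t)),0,-np.sin(np.radians(psi_t))],[np.sin(np.radians(psi_t)),0,np.cos(np.radians(psi_t))],[0,-1,0]])
    print("shift in current tool axes",d.round(1),"full rotvec",Ro.from_matrix(R.T@Rt).as_rotvec().round(3), "rows",max(np.linalg.norm(d)/41.7,abs(g)/.125).round(1))
if __name__=="__main__": to(*map(float,sys.argv[1:5]))
E
python3 go.py 573 324.7 110 -142; python3 go.py 573 324.7 110 38
```

```text
t0.10 pos [222.1 636.8 241.1] psi 70.76 tilt [-0.06 -0.11] f_tool [ 0.4 -0.   0.4] q1,q6 [ 1.09 -0.15] open 0.999
shift in current tool axes [-178.8  131.3 -434.2] full rotvec [-0.003 -2.57  -0.   ] rows 20.6
t0.10 pos [222.1 636.8 241.1] psi 70.76 tilt [-0.06 -0.11] f_tool [ 0.4 -0.   0.4] q1,q6 [ 1.09 -0.15] open 0.999
shift in current tool axes [-178.8  131.3 -434.2] full rotvec [ 0.     0.572 -0.002] rows 11.7
```

```bash
R='{"x":-14.9,"y":10.9,"z":-36.2,"hand":-1}'; 
python3 -m inch '[{"x":-14.9,"y":8,"z":-36.2,"hand":-1},{"x":-14.9,"y":8,"z":-36.2,"hand":-1},{"x":-14.9,"y":8,"z":-36.2,"hand":-1},{"x":-14.9,"y":8,"z":-36.2,"hand":-1},{"x":-14.9,"y":8,"z":-36.2,"hand":-1}]'
python3 -m inch '[{"x":-14.9,"y":8,"z":-36.2,"hand":-1},{"x":-14.9,"y":8,"z":-36.2,"hand":-1},{"x":-14.9,"y":8,"z":-36.2,"hand":-1},{"x":-14.9,"y":8,"z":-36.2,"hand":-1},{"x":-14.9,"y":8,"z":-36.2,"hand":-1}]'
python3 -m inch '[{"x":-14.9,"y":8,"z":-36.2,"hand":-1},{"x":-14.9,"y":8,"z":-36.2,"hand":-1},{"ay":0.115,"hand":-1},{"ay":0.115,"hand":-1},{"ay":0.115,"hand":-1}]'
python3 -m inch '[{"ay":0.115,"hand":-1},{"ay":0.112,"hand":-1},{"hand":-1},{"hand":-1}]'
python3 go.py 573 324.7 110 38
```

```text
t0.10 pos [222.1 636.8 241.1] psi 70.76 tilt [-0.06 -0.11] f_tool [ 0.4 -0.   0.4] q1,q6 [ 1.09 -0.15] open 0.999
shift in current tool axes [-178.8  131.3 -434.2] full rotvec [ 0.     0.572 -0.002] rows 11.7validation failed for argument at $[0]...
validation failed for argument at $[0]...
validation failed for argument at $[0]...
validation failed for argument at $[0]...
```

```bash

python3 -m inch '[{"ax":0,"ay":0,"az":0,"x":-14.9,"y":8,"z":-36.2,"hand":-1}]'; python3 go.py 573 324.7 130 38
```

```text
time: 0.18
eef_pos: [0.2481, 0.6144, 0.2354]
tcp_rot: [-0.574, -0.412, 0.411, 0.577]
contact_force: [0.8, 0.1, 0.5]
opening: 0.999
t0.18 pos [248.1 614.4 235.4] psi 71.10 tilt [-0.05  0.24] f_tool [ 0.4 -0.5 -0.7] q1,q6 [ 1.03 -0.21] open 0.999
shift in current tool axes [-169.2  103.9 -401.4] full rotvec [-0.003  0.578  0.003] rows 10.7
```

```bash

python3 -m inch '[{"ax":0,"ay":0,"az":0,"x":-14.9,"y":8,"z":-36.2,"hand":-1},{"ax":0,"ay":0,"az":0,"x":-14.9,"y":8,"z":-36.2,"hand":-1},{"ax":0,"ay":0,"az":0,"x":-14.9,"y":8,"z":-36.2,"hand":-1},{"ax":0,"ay":0,"az":0,"x":-14.9,"y":8,"z":-36.2,"hand":-1},{"ax":0,"ay":0,"az":0,"x":-14.9,"y":8,"z":-36.2,"hand":-1}]' >/dev/null
python3 -m inch '[{"ax":0,"ay":0,"az":0,"x":-14.9,"y":8,"z":-36.2,"hand":-1},{"ax":0,"ay":0,"az":0,"x":-14.9,"y":8,"z":-36.2,"hand":-1},{"ax":0,"ay":0,"az":0,"x":-14.9,"y":8,"z":-36.2,"hand":-1},{"ax":0,"ay":0,"az":0,"x":-14.9,"y":8,"z":-36.2,"hand":-1},{"ax":0,"ay":0,"az":0,"x":-14.9,"y":8,"z":-36.2,"hand":-1}]' >/dev/null
python3 -m inch '[{"ax":0,"ay":0.115,"az":0,"x":0,"y":0,"z":0,"hand":-1},{"ax":0,"ay":0.115,"az":0,"x":0,"y":0,"z":0,"hand":-1},{"ax":0,"ay":0.115,"az":0,"x":0,"y":0,"z":0,"hand":-1},{"ax":0,"ay":0.115,"az":0,"x":0,"y":0,"z":0,"hand":-1},{"ax":0,"ay":0.112,"az":0,"x":0,"y":0,"z":0,"hand":-1}]'>/dev/null
python3 -m inch '[{"ax":0,"ay":0,"az":0,"x":0,"y":0,"z":0,"hand":-1},{"ax":0,"ay":0,"az":0,"x":0,"y":0,"z":0,"hand":-1}]'>/dev/null
python3 go.py 573 324.7 110 38
```

```text
t1.60 pos [544.1 351.2 153.8] psi 38.15 tilt [-0.05 -0.02] f_tool [-0.2 -1.2 -0.6] q1,q6 [ 0.42 -0.25] open 0.997
shift in current tool axes [  6.4  43.8 -38.7] full rotvec [-0.     0.003 -0.001] rows 1.4
```

Wrist margin: with ψ=38° joint 6 would run out at the stop. I'll take the half-turn equivalent instead (tool x along travel, ψ≈-135° at the pick; the jaws square the post).

```bash

for i in 1 2 3 4 5; do python3 -m inch '[{"ax":0,"ay":0.121,"az":0,"x":0,"y":0,"z":0,"hand":-1},{"ax":0,"ay":0.121,"az":0,"x":0,"y":0,"z":0,"hand":-1},{"ax":0,"ay":0.121,"az":0,"x":0,"y":0,"z":0,"hand":-1},{"ax":0,"ay":0.121,"az":0,"x":0,"y":0,"z":0,"hand":-1},{"ax":0,"ay":0.121,"az":0,"x":0,"y":0,"z":0,"hand":-1}]'>/dev/null; done
python3 -m inch '[{"ax":0,"ay":0,"az":0,"x":0,"y":0,"z":0,"hand":-1},{"ax":0,"ay":0,"az":0,"x":0,"y":0,"z":0,"hand":-1}]'>/dev/null
python3 go.py 573 324.7 110 -136
```

```text
t3.85 pos [544.2 351.3 154.1] psi -135.05 tilt [-0.02 -0.01] f_tool [ 0.3 -0.1  1.3] q1,q6 [0.42 2.77] open 0.999
shift in current tool axes [-1.6 44.1 39.2] full rotvec [0.    0.017 0.   ] rows 1.4
```

```bash

python3 -m inch '[{"ax":0,"ay":0,"az":0,"x":-0.8,"y":0,"z":19.6,"hand":-1},{"ax":0,"ay":0.009,"az":0,"x":-0.8,"y":0,"z":19.6,"hand":-1},{"ax":0,"ay":0,"az":0,"x":0,"y":24,"z":0,"hand":-1},{"ax":0,"ay":0,"az":0,"x":0,"y":20,"z":0,"hand":-1},{"ax":0,"ay":0,"az":0,"x":0,"y":0,"z":0,"hand":-1}]'>/dev/null
python3 go.py 573 324.7 60 -135.5
python3 - <<'E'
from h import *
c=read_camera("top");d=read_camera("scene")
r=lambda c,a,b,w,h,k:cv2.resize(c["img"][b:b+h,a:a+w,::-1],None,fx=k,fy=k,interpolation=cv2.INTER_CUBIC)
cv2.imwrite("pics/d.png",np.hstack([r(c,150,160,100,100,4),r(d,165,120,100,100,4)]))
E
```

```text
t4.27 pos [570.3 323.1 105.3] psi -135.68 tilt [-0.48 -0.18] f_tool [ 1.5  1.9 -0.1] q1,q6 [0.36 2.73] open 0.999
shift in current tool axes [-3.4 45.2  0.8] full rotvec [ 0.004 -0.003  0.008] rows 1.1
```

View pics/d.png

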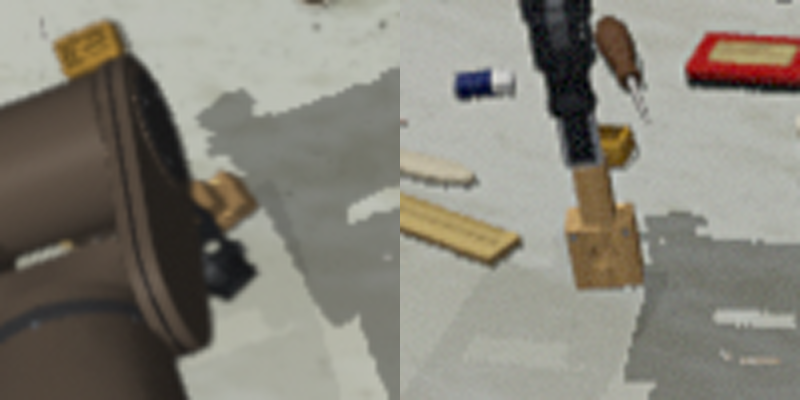

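Scene shows the near finger directly in line with the post at (590,150), so the jaws straddle it. Descending and closing gently.

```bash

python3 -m inch '[{"ax":0,"ay":0,"az":0,"x":0,"y":15,"z":0,"hand":-1},{"ax":0,"ay":0,"az":0,"x":0,"y":15,"z":0,"hand":-1},{"ax":0,"ay":0,"az":0,"x":0,"y":15,"z":0,"hand":-1},{"ax":0,"ay":0,"az":0,"x":0,"y":0,"z":0,"hand":-1},{"ax":0,"ay":0,"az":0,"x":0,"y":0,"z":0,"hand":-1}]'>/dev/null
python3 go.py 573 324.7 60 -136
python3 -m inch '[{"ax":0,"ay":0,"az":0,"x":0,"y":0,"z":0,"hand":1},{"ax":0,"ay":0,"az":0,"x":0,"y":0,"z":0,"hand":1},{"ax":0,"ay":0,"az":0,"x":0,"y":0,"z":0,"hand":1},{"ax":0,"ay":0,"az":0,"x":0,"y":0,"z":0,"hand":1},{"ax":0,"ay":0,"az":0,"x":0,"y":0,"z":0,"hand":1}]' 25 >/dev/null
python3 go.py 573 324.7 60 -136
python3 -m inch '[{"ax":0,"ay":0,"az":0,"x":0,"y":0,"z":0,"hand":1},{"ax":0,"ay":0,"az":0,"x":0,"y":0,"z":0,"hand":1},{"ax":0,"ay":0,"az":0,"x":0,"y":0,"z":0,"hand":1}]' 60 >/dev/null
python3 go.py 573 324.7 60 -136
```

```text
t4.78 pos [571.7 324.1  63.1] psi -135.83 tilt [-0.22 -0.08] f_tool [ 0.3 -0.2 -0.3] q1,q6 [0.36 2.73] open 0.999
shift in current tool axes [-1.4  3.1  0.5] full rotvec [0.002 0.003 0.004] rows 0.1
t5.20 pos [573.4 324.7  66. ] psi -135.85 tilt [0.06 0.02] f_tool [ 0.3 -0.1  0. ] q1,q6 [0.36 2.73] open 0.301
shift in current tool axes [ 0.3  6.  -0.3] full rotvec [-0.     0.003 -0.001] rows 0.1
t5.45 pos [573.5 324.8  66.1] psi -135.85 tilt [0.08 0.03] f_tool [-0.3 -2.6 -0.8] q1,q6 [0.36 2.73] open 0.229
shift in current tool axes [ 0.5  6.1 -0.3] full rotvec [-0.     0.003 -0.001] rows 0.1
```

Gripped (opening 19.5 mm, the 20 mm post; TCP agrees with the seen runner within 1 mm). Lifting slightly and turning to the rod's direction.

```bash

python3 -m inch '[{"ax":0,"ay":0,"az":0,"x":0,"y":-1.5,"z":0,"hand":1},{"ax":0,"ay":-0.09,"az":0,"x":0,"y":-1.5,"z":0,"hand":1},{"ax":0,"ay":-0.09,"az":0,"x":0,"y":0,"z":0,"hand":1},{"ax":0,"ay":-0.095,"az":0,"x":0,"y":0,"z":0,"hand":1},{"ax":0,"ay":0,"az":0,"x":0,"y":0,"z":0,"hand":1}]' 80 >/dev/null
python3 go.py 543.9 153.5 66.8 -120.1
```

```text
t5.87 pos [572.  324.1  67. ] psi -120.00 tilt [-0.14 -0.06] f_tool [0.3 1.9 0.7] q1,q6 [0.36 2.46] open 0.226
shift in current tool axes [161.8   0.5  60.9] full rotvec [0.002 0.002 0.002] rows 4.1
```

```bash

python3 -m inch '[{"ax":0,"ay":0,"az":0,"x":32,"y":0,"z":12.2,"hand":1},{"ax":0,"ay":0,"az":0,"x":32,"y":0,"z":12.2,"hand":1},{"ax":0,"ay":0,"az":0,"x":32,"y":0,"z":12.2,"hand":1},{"ax":0,"ay":0,"az":0,"x":32,"y":0,"z":12.2,"hand":1},{"ax":0,"ay":0,"az":0,"x":32,"y":0,"z":12.2,"hand":1}]' >/dev/null
python3 -m inch '[{"ax":0,"ay":0,"az":0,"x":0,"y":0,"z":0,"hand":1},{"ax":0,"ay":0,"az":0,"x":0,"y":0,"z":0,"hand":1},{"ax":0,"ay":0,"az":0,"x":0,"y":0,"z":0,"hand":1},{"ax":0,"ay":0,"az":0,"x":0,"y":0,"z":0,"hand":1},{"ax":0,"ay":0,"az":0,"x":0,"y":0,"z":0,"hand":1}]' >/dev/null
python3 go.py 543.9 153.5 66.8 -120.1
python3 - <<'E'
from h import *
import pickle
t=read_camera("top");s=read_camera("scene");pickle.dump((t,s),open("ts1.pkl","wb"))
r=lambda c,a,b,w,h,k:cv2.resize(c["img"][b:b+h,a:a+w,::-1],None,fx=k,fy=k,interpolation=cv2.INTER_CUBIC)
cv2.imwrite("pics/e.png",np.hstack([r(t,240,190,65,65,6),r(s,235,165,65,65,6)]))
E
```

```text
t6.70 pos [545.6 156.6  68.3] psi -120.04 tilt [0.   0.01] f_tool [-0.8  1.9  0.1] q1,q6 [0.1 2.2] open 0.225
shift in current tool axes [3.5 1.5 0. ] full rotvec [ 0.     0.001 -0.   ] rows 0.1
```

View pics/e.png

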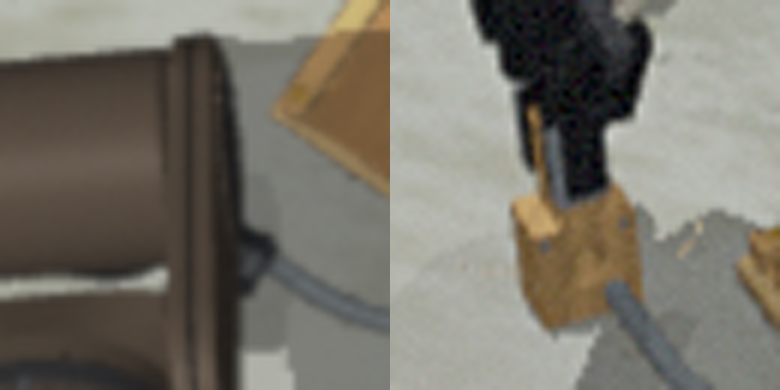

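Scene shows the block at (575,260) in front of the rod nose at (615,292), both upright. I'll fit the block's lateral position in hand against the rod.

```bash
python3 - <<'E'
import re
src=open("fit.py").read().split("wt=(188")[0]; exec(src)
t1,s1=pickle.load(open("ts1.pkl","rb"))
def box2(z0): return [box(-13,13,-20,20,z0,44+z0)]
win=(252,193,28,28)
parts=box2(2.2)
im=s1["img"][193:221,252:280].astype(float); d=im[...,0]-im[...,2]; print(np.percentile(d,[5,25,50,75,95]))
o=np.clip((d-20)/30,0,1)
M=np.ones_like(o)
rod=proj(s1,np.array([[531.4,131.9,24]])/1e3)[0]; print("rod tip px",rod)
yy,xx=np.mgrid[193:221,252:280]; M[(xx>rod[0]-3)&(yy>rod[1]-3)]=0; M[yy<199]=0
f=lambda v:(M*(sil(s1,v/[1e3,1e3,57.3],win)-o)**2).sum()
for y0 in(60,): 
  b=minimize(f,[547,156,y0],method="Nelder-Mead",options=dict(initial_simplex=np.array([[0,0,0],[4,0,0],[0,4,0],[0,0,8]])+[547,156,y0])); print(b.x,b.fun)
  b2=minimize(lambda v:f(np.array([v[0],v[1],60.])),b.x[:2],method="Nelder-Mead"); print(b2.x,b2.fun)
v=b2.x; tip=np.array([533.0,131.5]); a=np.radians(60.24); dd=v-tip
print("rel along y,",dd@[np.cos(a),np.sin(a)],"lateral x(towards centre)",dd@[np.sin(a),-np.cos(a)])
dd=np.array([545.6,156.6])-[531.4,131.9]; print("from TCP: along",dd@[.5015,.8652],"lat",dd@[.8652,-.5015])
E
```

```text
[-8.   5.  23.5 59.  70. ]
rod tip px [270.69669681 212.95701114]
[546.49419616 155.3756493   51.55042259] 10.424675124951943
[547.5582321  156.36808471] 15.2838062283737
rel along y, 28.81452852549519 lateral x(towards centre) 0.29445672297146913
from TCP: along 28.49174000000001 lat -0.10120999999995356
```

```bash
python3 - <<'E'
src=open("fit.py").read().split("wt=(188")[0]; exec(src)
t1,s1=pickle.load(open("ts1.pkl","rb"))
parts=[box(-13,13,-20,20,2.2,46.2)]; win=(252,193,28,28)
im=s1["img"][193:221,252:280].astype(float); d=im[...,0]-im[...,2]
yy,xx=np.mgrid[193:221,252:280]
for thr in((10,40),(20,30)):
  o=np.clip((d-thr[0])/thr[1],0,1); M=np.ones_like(o); M[(xx>267)&(yy>208)&(xx-yy>52)]=0; M[(yy<202)&(xx>260)&(xx<275)]=0; M[yy<196]=0
  f=lambda v:(M*(sil(s1,v/[1e3,1e3,57.3],win)-o)**2).sum()
  for y in(48,51,54,57,60,63,66):
    b=minimize(lambda v:f(np.array([v[0],v[1],y])),[547,156],method="Nelder-Mead",options=dict(initial_simplex=[[547,156],[550,156],[547,159]])); print(thr,y,b.x.round(1),b.fun.round(2))
print(np.round(d[3:28,4:26]).astype(int))
E
```

```text
(10, 40) 48 [545.7 155.2] 8.33
(10, 40) 51 [546.  155.1] 5.49
(10, 40) 54 [546.3 155.5] 4.89
(10, 40) 57 [546.5 155.6] 6.13
(10, 40) 60 [547.1 156. ] 8.64
(10, 40) 63 [547.7 156.4] 11.25
(10, 40) 66 [547.5 156.5] 13.61
(20, 30) 48 [546.  155.1] 9.46
(20, 30) 51 [546.1 155.1] 7.87
(20, 30) 54 [546.8 155.5] 7.98
(20, 30) 57 [546.8 155.5] 10.01
(20, 30) 60 [547.2 155.9] 12.64
(20, 30) 63 [547.7 156.5] 15.83
(20, 30) 66 [547.9 156.8] 19.09
[[  5   3  16  24  54  29  -7  -9  -9  -7 -13  -3 -13 -12   1  30  64  41
    9   6   9   7]
 [ 24  29  53  51  56  36  -4  -8  -4  -4  -8  -5   0   8  22  53  74  69
   23   6  10  10]
 [ 70  82  88  83  68  55  17 -10  -9  -5   9  16  17  34  54  70  69  73
   46  13   5   7]
 [ 88  85  87  84  82  70  46  10   3  21  38  54  58  65  61  70  66  71
   62  36   7   8]
 [ 88  86  88  79  86  78  64  53  50  57  64  61  60  62  58  67  69  62
   60  55   6   5]
 [ 68  83  85  78  84  82  71  66  61  67  66  65  59  62  64  70  65  39
   32  51   5   5]
 [ 49  71  79  85  87  85  81  73  61  63  67  60  61  57  65  65  60  22
   17  58   9   8]
 [ 46  67
[... 965 characters left out ...]
1  63  61  59  35  -8 -15 -15
   -6  41  60  17]
 [  5  33  58  51  63  59  61  54  57  63  65  62  59  58  43  -6  -8 -10
   -7   6  50  24]
 [  8  15  38  58  59  57  56  56  57  61  62  64  62  60  60   9  -9 -10
  -13  -9  14  14]
 [  7   5  13  52  63  57  59  59  59  60  64  65  64  59  53  34  -2  -5
  -10 -10  -8   1]
 [  5   4   2  31  57  65  67  61  55  62  65  53  48  34  25  23   4  -5
   -7  -9 -14  -6]
 [  4   3   1   8  43  63  62  55  46  37  36  22   9   6   2   8   5  -3
   -7  -9  -9  -5]
 [  7   8   1   3  26  45  34  27  17   4   6   2   4   0   2   2   3   3
    0  -9 -11 -12]
 [  8   4   3   4  10  14   4   4   2   1   2   5   2   5   3   6   5   5
    3  -7  -6  -9]]
```

The image says the block kept its ~6° misalignment in the jaws (yaw ≈53° vs 60°). I'll set it down, regrip squarely and a bit lower.

```bash

python3 -m inch '[{"ax":0,"ay":0,"az":0,"x":0,"y":1.2,"z":0,"hand":1},{"ax":0,"ay":0,"az":0,"x":0,"y":1.0,"z":0,"hand":1},{"ax":0,"ay":0,"az":0,"x":0,"y":0,"z":0,"hand":1},{"ax":0,"ay":0,"az":0,"x":0,"y":0,"z":0,"hand":1}]' >/dev/null; python3 go.py 545.6 156.6 61.5 -126.3
python3 -m inch '[{"ax":0,"ay":0,"az":0,"x":0,"y":0,"z":0,"hand":-0.2},{"ax":0,"ay":0,"az":0,"x":0,"y":0,"z":0,"hand":-0.2},{"ax":0,"ay":0.055,"az":0,"x":0,"y":2.3,"z":0,"hand":-0.2},{"ax":0,"ay":0.054,"az":0,"x":0,"y":2.3,"z":0,"hand":-0.2},{"ax":0,"ay":0,"az":0,"x":0,"y":0,"z":0,"hand":-0.2}]' >/dev/null; python3 go.py 545.6 156.6 61.5 -126.3
python3 -m inch '[{"ax":0,"ay":0,"az":0,"x":0,"y":0,"z":0,"hand":1},{"ax":0,"ay":0,"az":0,"x":0,"y":0,"z":0,"hand":1},{"ax":0,"ay":0,"az":0,"x":0,"y":0,"z":0,"hand":1},{"ax":0,"ay":0,"az":0,"x":0,"y":0,"z":0,"hand":1},{"ax":0,"ay":0,"az":0,"x":0,"y":0,"z":0,"hand":1}]' 80 >/dev/null; python3 go.py 545.6 156.6 61.5 -126.3
```

```text
t7.13 pos [545.7 155.9  66.2] psi -120.09 tilt [0.02 0.02] f_tool [-0.7  1.7 -0.6] q1,q6 [0.1 2.2] open 0.225
shift in current tool axes [-0.6  4.7 -0.5] full rotvec [-0.     0.108 -0.   ] rows 0.9
t7.55 pos [545.6 155.5  61.5] psi -126.40 tilt [-0.   -0.01] f_tool [-0.2 -0.5  0.4] q1,q6 [0.1 2.3] open 0.6
shift in current tool axes [-0.9 -0.  -0.7] full rotvec [-0.    -0.002  0.   ] rows 0.0
t7.97 pos [546.1 155.6  62. ] psi -126.32 tilt [0.07 0.  ] f_tool [-1.7 -1.5  0.5] q1,q6 [0.1 2.3] open 0.221
shift in current tool axes [-0.5  0.5 -1. ] full rotvec [-0.001 -0.    -0.001] rows 0.0
```

```bash

python3 -m inch '[{"ax":0,"ay":-0.055,"az":0,"x":0,"y":-1,"z":0,"hand":1},{"ax":0,"ay":-0.054,"az":0,"x":0,"y":-0.5,"z":0,"hand":1},{"ax":0,"ay":0,"az":0,"x":0,"y":0,"z":0,"hand":1},{"ax":0,"ay":0,"az":0,"x":0,"y":0,"z":0,"hand":1},{"ax":0,"ay":0,"az":0,"x":0,"y":0,"z":0,"hand":1}]' >/dev/null; python3 go.py 543.9 153.5 62.8 -120.1
cat > yaw.py <<'E'
src=open("fit.py").read().split("wt=(188")[0]; exec(src)
s1=read_camera("scene"); pickle.dump(s1,open("s2.pkl","wb"))
parts=[box(-13,13,-20,20,1,45)]; win=(252,193,28,28)
im=s1["img"][193:221,252:280].astype(float); d=im[...,0]-im[...,2]
yy,xx=np.mgrid[193:221,252:280]
o=np.clip((d-10)/40,0,1); M=np.ones_like(o); M[(xx>267)&(yy>208)&(xx-yy>52)]=0; M[(yy<202)&(xx>260)&(xx<275)]=0; M[yy<196]=0
f=lambda v:(M*(sil(s1,v/[1e3,1e3,57.3],win)-o)**2).sum()
for y in(51,54,57,60,63,66,69):
    b=minimize(lambda v:f(np.array([v[0],v[1],y])),[547,156],method="Nelder-Mead",options=dict(initial_simplex=[[547,156],[550,156],[547,159]])); print(y,b.x.round(1),b.fun.round(2))
E
python3 yaw.py
```

```text
t8.38 pos [545.1 155.5  62.5] psi -120.15 tilt [-0.06 -0.01] f_tool [0.8 2.1 0.7] q1,q6 [0.1 2.2] open 0.221
shift in current tool axes [ 2.4 -0.3 -0. ] full rotvec [ 0.001 -0.001  0.001] rows 0.1
51 [544.1 153.3] 11.54
54 [544.4 153.6] 8.53
57 [544.8 154. ] 7.13
60 [545.2 154.2] 7.15
63 [545.5 154.6] 8.15
66 [546.  154.8] 9.49
69 [546.8 155.6] 10.95
```

Now square (best yaw ≈58.5°, lateral within 0.8 mm). Threading in small steps.

```bash

python3 -m inch '[{"ax":0,"ay":0,"az":0,"x":4,"y":0,"z":0.4,"hand":1},{"ax":0,"ay":0,"az":0,"x":4,"y":0,"z":0,"hand":1},{"ax":0,"ay":0,"az":0,"x":3,"y":0,"z":0,"hand":1},{"ax":0,"ay":0,"az":0,"x":0,"y":0,"z":0,"hand":1}]' >/dev/null; python3 go.py 543.9 153.5 62.8 -120.1|head -1
python3 -m inch '[{"ax":0,"ay":0,"az":0,"x":1.5,"y":0,"z":0,"hand":1},{"ax":0,"ay":0,"az":0,"x":1.5,"y":0,"z":0,"hand":1},{"ax":0,"ay":0,"az":0,"x":0,"y":0,"z":0,"hand":1}]' >/dev/null; python3 go.py 543.9 153.5 62.8 -120.1|head -1
python3 -m inch '[{"ax":0,"ay":0,"az":0,"x":1.5,"y":0,"z":0,"hand":1},{"ax":0,"ay":0,"az":0,"x":1.5,"y":0,"z":0,"hand":1},{"ax":0,"ay":0,"az":0,"x":0,"y":0,"z":0,"hand":1}]' >/dev/null; python3 go.py 543.9 153.5 62.8 -120.1|head -1
```

```text
t8.77 pos [539.9 145.2  62.9] psi -120.13 tilt [-0.04 -0.01] f_tool [-0.3  3.1 -0.1] q1,q6 [0.08 2.18] open 0.221
t9.02 pos [538.8 143.   63. ] psi -120.11 tilt [-0.01 -0.  ] f_tool [-0.3  2.8 -0.9] q1,q6 [0.08 2.17] open 0.226
t9.27 pos [537.2 140.5  63. ] psi -120.09 tilt [-0.02 -0.01] f_tool [-0.4  1.7  0.9] q1,q6 [0.07 2.17] open 0.22
```

```bash

python3 -m inch '[{"ax":0,"ay":0,"az":0,"x":1.5,"y":0.4,"z":0,"hand":1},{"ax":0,"ay":0,"az":0,"x":1.5,"y":0,"z":0,"hand":1},{"ax":0,"ay":0,"az":0,"x":0,"y":0,"z":0,"hand":1}]' >/dev/null; python3 go.py 543.9 153.5 62.8 -120.1|head -1
python3 -m inch '[{"ax":0,"ay":0,"az":0,"x":1.5,"y":0,"z":0,"hand":1},{"ax":0,"ay":0,"az":0,"x":1.5,"y":0,"z":0,"hand":1},{"ax":0,"ay":0,"az":0,"x":0,"y":0,"z":0,"hand":1}]' >/dev/null; python3 go.py 543.9 153.5 62.8 -120.1|head -1
python3 -m inch '[{"ax":0,"ay":0,"az":0,"x":2,"y":0,"z":0,"hand":1},{"ax":0,"ay":0,"az":0,"x":2,"y":0,"z":0,"hand":1},{"ax":0,"ay":0,"az":0,"x":0,"y":0,"z":0,"hand":1}]' >/dev/null; python3 go.py 543.9 153.5 62.8 -120.1|head -1
```

```text
t9.52 pos [535.7 137.9  62.5] psi -120.10 tilt [-0.02 -0.01] f_tool [ 0.2  1.8 -0. ] q1,q6 [0.07 2.16] open 0.221
t9.77 pos [534.2 135.3  62.6] psi -120.10 tilt [-0.02 -0.01] f_tool [-0.2  2.3 -0.1] q1,q6 [0.06 2.16] open 0.22
t10.02 pos [532.1 131.7  62.6] psi -120.10 tilt [-0.02 -0.01] f_tool [-0.9  2.7 -0.3] q1,q6 [0.06 2.15] open 0.227
```

Threaded, with no contact felt. Writing a tracker that reports deviation from the fitted rod and the next twist.

```bash
cat > tr.py <<'E'
import sys
from h import *
from go import *
import pickle
from rod2 import curve
p=(pickle.load(open("top_jig.pkl","rb"))+pickle.load(open("scene_jig.pkl","rb")))/2
def tr(step=20):
    s=get_state(); R=Ro.from_quat(s["tcp_rot"]).as_matrix(); psi=np.degrees(np.arctan2(R[1,0],R[0,0])); f=R.T@s["contact_force"]; m=R.T@s["wrist_torque"]
    SS=np.linspace(-20,290,3101); C=curve(p,SS); T=np.gradient(C,SS,axis=0)
    P=s["eef_pos"][:2]*1e3; i=np.argmin(((C-P)**2).sum(1)); n=np.array([-T[i,1],T[i,0]])
    an=lambda k:np.degrees(np.arctan2(T[k,1],T[k,0]))
    print("t%.2f S %.1f lat %.2f (+ = to centre) psi err %.2f z %.1f f %s m %s q6 %.2f open %.3f"%(s["time"],SS[i],(P-C[i])@n,psi-an(i),s["eef_pos"][2]*1e3,f.round(1),m.round(2),s["qpos"][5],s["opening"]))
    for st in(step/2,step):
        j=min(i+int(st*10),3100); print("  +%d mm: dS err-free shift x %.1f z %.2f ay %.3f"%(st,*(lambda d:(d@[np.cos(np.radians(psi)),np.sin(np.radians(psi))],d@[-np.sin(np.radians(psi)),np.cos(np.radians(psi))]))(C[j]-P),-np.radians(an(j)-psi)))
if __name__=="__main__": tr(*map(float,sys.argv[1:]))
E
python3 -m inch '[{"ax":0,"ay":0,"az":0,"x":2.5,"y":0,"z":0,"hand":1},{"ax":0,"ay":0,"az":0,"x":2.5,"y":0,"z":0,"hand":1},{"ax":0,"ay":0,"az":0,"x":2.5,"y":0,"z":0,"hand":1},{"ax":0,"ay":0,"az":0,"x":2.5,"y":0,"z":0,"hand":1},{"ax":0,"ay":0,"az":0,"x":0,"y":0,"z":0,"hand":1}]' >/dev/null;python3 tr.py
python3 -m inch '[{"ax":0,"ay":0,"az":0,"x":2.5,"y":0,"z":0,"hand":1},{"ax":0,"ay":0,"az":0,"x":2.5,"y":0,"z":0,"hand":1},{"ax":0,"ay":0,"az":0,"x":2.5,"y":0,"z":0,"hand":1},{"ax":0,"ay":0,"az":0,"x":2.5,"y":0,"z":0,"hand":1},{"ax":0,"ay":0,"az":0,"x":0,"y":0,"z":0,"hand":1}]' >/dev/null;python3 tr.py
```

```text
t10.43 S 9.9 lat 0.70 (+ = to centre) psi err -0.02 z 62.5 f [0.5 1.8 0.4] m [ 0.05  0.01 -0.01] q6 2.14 open 0.219
  +10 mm: dS err-free shift x 10.0 z -0.70 ay 0.000
  +20 mm: dS err-free shift x 20.0 z -0.70 ay 0.001
t10.85 S 19.9 lat 0.72 (+ = to centre) psi err 0.01 z 62.5 f [ 0.4  2.9 -0.2] m [-0.02 -0.   -0.  ] q6 2.12 open 0.224
  +10 mm: dS err-free shift x 10.0 z -0.72 ay 0.001
  +20 mm: dS err-free shift x 20.1 z -0.73 ay 0.001
```

```bash

for k in 1 2 3; do python3 -m inch '[{"ax":0,"ay":0,"az":0,"x":0,"y":0,"z":0.4,"hand":1},{"ax":0,"ay":0,"az":0,"x":0,"y":0,"z":0,"hand":1},{"ax":0,"ay":0,"az":0,"x":0,"y":0,"z":0,"hand":1}]' >/dev/null;python3 tr.py|head -1; done
```

```text
t11.10 S 19.3 lat 1.28 (+ = to centre) psi err 0.03 z 62.7 f [-0.2  1.8  0.5] m [ 0.02  0.02 -0.02] q6 2.12 open 0.224
t11.35 S 19.3 lat 1.62 (+ = to centre) psi err 0.04 z 62.6 f [-0.1  2.6 -0.2] m [ 0.  0. -0.] q6 2.12 open 0.225
t11.60 S 19.4 lat 1.93 (+ = to centre) psi err 0.03 z 62.6 f [ 0.5  2.4 -0.1] m [-0.06  0.    0.  ] q6 2.12 open 0.221
```

```bash
python3 -m inch '[{"ax":0,"ay":0,"az":0,"x":0,"y":0,"z":-0.6,"hand":1},{"ax":0,"ay":0,"az":0,"x":0,"y":0,"z":-0.6,"hand":1},{"ax":0,"ay":0,"az":0,"x":0,"y":0,"z":-0.4,"hand":1},{"ax":0,"ay":0,"az":0,"x":0,"y":0,"z":0,"hand":1},{"ax":0,"ay":0,"az":0,"x":0,"y":0,"z":0,"hand":1}]' >/dev/null;python3 tr.py|head -1
for k in 1 2; do python3 -m inch '[{"ax":0,"ay":0,"az":0,"x":0,"y":0,"z":-0.4,"hand":1},{"ax":0,"ay":0,"az":0,"x":0,"y":0,"z":0,"hand":1},{"ax":0,"ay":0,"az":0,"x":0,"y":0,"z":0,"hand":1}]' >/dev/null;python3 tr.py|head -1; done
```

```text
t12.02 S 19.4 lat 0.46 (+ = to centre) psi err 0.04 z 62.7 f [-0.1  2.5  0.1] m [-0.03  0.07  0.  ] q6 2.12 open 0.222
t12.27 S 19.3 lat 0.30 (+ = to centre) psi err 0.03 z 62.7 f [0.5 2.9 0.6] m [ 0.31  0.03 -0.03] q6 2.12 open 0.224
t12.52 S 19.3 lat 0.15 (+ = to centre) psi err 0.04 z 62.7 f [0.6 4.3 3.7] m [ 0.56  0.04 -0.11] q6 2.12 open 0.219
```

Outer wall contact at lat≈0.4, so the bore centre is at lat≈1.9. The moment m_x is the sensitive indicator. Centring and going on.

```bash

python3 -m inch '[{"ax":0,"ay":0,"az":0,"x":0,"y":0,"z":0.8,"hand":1},{"ax":0,"ay":0,"az":0,"x":0,"y":0,"z":0.8,"hand":1},{"ax":0,"ay":0,"az":0,"x":2.5,"y":0,"z":0,"hand":1},{"ax":0,"ay":0,"az":0,"x":2.5,"y":0,"z":0,"hand":1},{"ax":0,"ay":0,"az":0,"x":0,"y":0,"z":0,"hand":1}]' >/dev/null;python3 tr.py|head -1
python3 -m inch '[{"ax":0,"ay":0,"az":0,"x":2.5,"y":0,"z":0,"hand":1},{"ax":0,"ay":0,"az":0,"x":2.5,"y":0,"z":0,"hand":1},{"ax":0,"ay":0,"az":0,"x":2.5,"y":0,"z":0,"hand":1},{"ax":0,"ay":0,"az":0,"x":2.5,"y":0,"z":0,"hand":1},{"ax":0,"ay":0,"az":0,"x":0,"y":0,"z":0,"hand":1}]' >/dev/null;python3 tr.py
```

```text
t12.93 S 24.9 lat 0.66 (+ = to centre) psi err 0.04 z 62.4 f [ 0.2  2.4 -0.2] m [ 0.03  0.02 -0.05] q6 2.11 open 0.220
t13.35 S 34.9 lat 1.11 (+ = to centre) psi err 0.06 z 62.6 f [0.  2.7 0.8] m [-0.02 -0.03  0.02] q6 2.10 open 0.224
  +10 mm: dS err-free shift x 10.0 z -1.12 ay 0.002
  +20 mm: dS err-free shift x 20.2 z -1.02 ay -0.045
```

```bash
sed -i 's#^def tr#p[:2]+=[1.6,-0.9]\ndef tr#' tr.py
python3 -m inch '[{"ax":0,"ay":0,"az":0,"x":2.5,"y":0,"z":0.2,"hand":1},{"ax":0,"ay":0,"az":0,"x":2.5,"y":0,"z":0.2,"hand":1},{"ax":0,"ay":0,"az":0,"x":2.5,"y":0,"z":0.2,"hand":1},{"ax":0,"ay":-0.01,"az":0,"x":2.5,"y":0,"z":0.1,"hand":1},{"ax":0,"ay":0,"az":0,"x":0,"y":0,"z":0,"hand":1}]' >/dev/null;python3 tr.py
```

```text
t13.77 S 45.0 lat -0.38 (+ = to centre) psi err 0.71 z 62.3 f [ 1.2  2.3 -2.3] m [-0.34  0.01 -0.09] q6 2.07 open 0.222
  +10 mm: dS err-free shift x 10.2 z 0.37 ay -0.036
  +20 mm: dS err-free shift x 20.6 z 1.26 ay -0.135
```

```bash

python3 -m inch '[{"ax":0,"ay":0,"az":0,"x":0,"y":0,"z":-0.4,"hand":1},{"ax":0,"ay":0,"az":0,"x":0,"y":0,"z":-0.3,"hand":1},{"ax":0,"ay":0,"az":0,"x":0,"y":0,"z":0,"hand":1}]' >/dev/null;python3 tr.py|head -1
python3 -m inch '[{"ax":0,"ay":0,"az":0,"x":2,"y":0,"z":0,"hand":1},{"ax":0,"ay":-0.01,"az":0,"x":2,"y":0,"z":0,"hand":1},{"ax":0,"ay":-0.01,"az":0,"x":2,"y":0,"z":0,"hand":1},{"ax":0,"ay":0,"az":0,"x":0,"y":0,"z":0,"hand":1}]' >/dev/null;python3 tr.py
```

```text
t14.02 S 44.5 lat -0.59 (+ = to centre) psi err 0.71 z 62.6 f [ 1.1  3.2 -1.1] m [-0.09 -0.01 -0.06] q6 2.07 open 0.217
t14.35 S 50.7 lat -0.51 (+ = to centre) psi err 1.57 z 62.6 f [ 0.9  3.  -0.8] m [-0.22 -0.    0.01] q6 2.04 open 0.226
  +10 mm: dS err-free shift x 10.4 z 0.72 ay -0.072
  +20 mm: dS err-free shift x 20.7 z 1.98 ay -0.172
```

```bash

python3 -m inch '[{"ax":0,"ay":-0.018,"az":0,"x":2.5,"y":0,"z":-0.2,"hand":1},{"ax":0,"ay":-0.018,"az":0,"x":2.5,"y":0,"z":-0.2,"hand":1},{"ax":0,"ay":-0.018,"az":0,"x":2.5,"y":0,"z":-0.15,"hand":1},{"ax":0,"ay":-0.018,"az":0,"x":2.5,"y":0,"z":-0.1,"hand":1},{"ax":0,"ay":0,"az":0,"x":0,"y":0,"z":0,"hand":1}]' >/dev/null;python3 tr.py
```

```text
t14.77 S 60.4 lat -0.89 (+ = to centre) psi err 0.17 z 62.7 f [-0.3  2.1  0.2] m [ 0.01 -0.05 -0.02] q6 1.95 open 0.221
  +10 mm: dS err-free shift x 10.3 z 1.34 ay -0.096
  +20 mm: dS err-free shift x 20.6 z 2.84 ay -0.196
```

```bash

for k in 1 2; do python3 -m inch '[{"ax":0,"ay":-0.024,"az":0,"x":2.5,"y":0,"z":0,"hand":1},{"ax":0,"ay":-0.024,"az":0,"x":2.5,"y":0,"z":0,"hand":1},{"ax":0,"ay":-0.024,"az":0,"x":2.5,"y":0,"z":0,"hand":1},{"ax":0,"ay":-0.025,"az":0,"x":2.5,"y":0,"z":0,"hand":1},{"ax":0,"ay":0,"az":0,"x":0,"y":0,"z":0,"hand":1}]' >/dev/null;python3 tr.py;done
```

```text
t15.18 S 69.8 lat -0.98 (+ = to centre) psi err 0.35 z 62.7 f [0.7 2.9 0.3] m [-0.02 -0.04 -0.01] q6 1.83 open 0.220
  +10 mm: dS err-free shift x 10.3 z 1.39 ay -0.093
  +20 mm: dS err-free shift x 20.5 z 2.86 ay -0.193
t15.60 S 79.3 lat -1.00 (+ = to centre) psi err 0.46 z 62.7 f [-0.4  1.1 -0.7] m [-0.01 -0.    0.01] q6 1.72 open 0.222
  +10 mm: dS err-free shift x 10.3 z 1.40 ay -0.091
  +20 mm: dS err-free shift x 20.5 z 2.84 ay -0.191
```

```bash

for k in 1 2; do python3 -m inch '[{"ax":0,"ay":-0.024,"az":0,"x":2.6,"y":0,"z":0,"hand":1},{"ax":0,"ay":-0.024,"az":0,"x":2.6,"y":0,"z":0,"hand":1},{"ax":0,"ay":-0.024,"az":0,"x":2.6,"y":0,"z":0,"hand":1},{"ax":0,"ay":-0.024,"az":0,"x":2.6,"y":0,"z":0,"hand":1},{"ax":0,"ay":0,"az":0,"x":0,"y":0,"z":0,"hand":1}]' >/dev/null;python3 tr.py;done
```

```text
t16.02 S 89.2 lat -1.02 (+ = to centre) psi err 0.30 z 62.7 f [-0.7  2.4  0.5] m [-0.03  0.02  0.07] q6 1.60 open 0.227
  +10 mm: dS err-free shift x 10.3 z 1.45 ay -0.094
  +20 mm: dS err-free shift x 20.4 z 2.92 ay -0.193
t16.43 S 99.2 lat -1.13 (+ = to centre) psi err 0.09 z 62.7 f [ 0.2  1.8 -0.1] m [-0.02 -0.02  0.05] q6 1.48 open 0.223
  +10 mm: dS err-free shift x 10.3 z 1.59 ay -0.098
  +20 mm: dS err-free shift x 20.4 z 3.09 ay -0.197
```

```bash

for k in 1 2; do python3 -m inch '[{"ax":0,"ay":-0.025,"az":0,"x":2.5,"y":0,"z":0.05,"hand":1},{"ax":0,"ay":-0.025,"az":0,"x":2.5,"y":0,"z":0.05,"hand":1},{"ax":0,"ay":-0.025,"az":0,"x":2.5,"y":0,"z":0.05,"hand":1},{"ax":0,"ay":-0.025,"az":0,"x":2.5,"y":0,"z":0.05,"hand":1},{"ax":0,"ay":0,"az":0,"x":0,"y":0,"z":0,"hand":1}]' >/dev/null;python3 tr.py;done
```

```text
t16.85 S 108.8 lat -0.93 (+ = to centre) psi err 0.35 z 62.7 f [-1.4  2.2  0.4] m [-0.02 -0.05 -0.  ] q6 1.36 open 0.222
  +10 mm: dS err-free shift x 10.2 z 1.36 ay -0.093
  +20 mm: dS err-free shift x 20.3 z 2.80 ay -0.192
t17.27 S 118.4 lat -0.76 (+ = to centre) psi err 0.62 z 62.7 f [-0.2  2.5  0.3] m [ 0.02 -0.01 -0.  ] q6 1.24 open 0.226
  +10 mm: dS err-free shift x 10.2 z 1.14 ay -0.088
  +20 mm: dS err-free shift x 20.2 z 2.54 ay -0.187
```

```bash

for k in 1 2; do python3 -m inch '[{"ax":0,"ay":-0.023,"az":0,"x":2.6,"y":0,"z":0,"hand":1},{"ax":0,"ay":-0.024,"az":0,"x":2.6,"y":0,"z":0,"hand":1},{"ax":0,"ay":-0.024,"az":0,"x":2.6,"y":0,"z":0,"hand":1},{"ax":0,"ay":-0.024,"az":0,"x":2.6,"y":0,"z":0,"hand":1},{"ax":0,"ay":0,"az":0,"x":0,"y":0,"z":0,"hand":1}]' >/dev/null;python3 tr.py;done
```

```text
t17.68 S 128.6 lat -0.78 (+ = to centre) psi err 0.27 z 62.7 f [ 0.4  1.6 -0. ] m [0.02 0.05 0.01] q6 1.13 open 0.223
  +10 mm: dS err-free shift x 10.2 z 1.22 ay -0.094
  +20 mm: dS err-free shift x 20.2 z 2.67 ay -0.193
t18.10 S 138.7 lat -0.86 (+ = to centre) psi err -0.02 z 62.7 f [-0.2  2.2  0.4] m [-0.01  0.03  0.01] q6 1.02 open 0.220
  +10 mm: dS err-free shift x 10.1 z 1.35 ay -0.099
  +20 mm: dS err-free shift x 20.1 z 2.85 ay -0.198
```

```bash

for k in 1 2 3; do python3 -m inch '[{"ax":0,"ay":-0.025,"az":0,"x":2.5,"y":0,"z":0,"hand":1},{"ax":0,"ay":-0.025,"az":0,"x":2.5,"y":0,"z":0,"hand":1},{"ax":0,"ay":-0.025,"az":0,"x":2.5,"y":0,"z":0,"hand":1},{"ax":0,"ay":-0.025,"az":0,"x":2.5,"y":0,"z":0,"hand":1},{"ax":0,"ay":0,"az":0,"x":0,"y":0,"z":0,"hand":1}]' >/dev/null;python3 tr.py|head -2;done
```

```text
t18.52 S 148.5 lat -0.97 (+ = to centre) psi err 0.16 z 62.7 f [0.5 1.8 0.8] m [-0.08  0.01  0.02] q6 0.90 open 0.223
  +10 mm: dS err-free shift x 10.1 z 1.42 ay -0.096
t18.93 S 158.3 lat -1.01 (+ = to centre) psi err 0.34 z 62.7 f [-0.1  1.7  0.9] m [0.05 0.02 0.  ] q6 0.78 open 0.222
  +10 mm: dS err-free shift x 10.1 z 1.44 ay -0.093
t19.35 S 168.1 lat -1.00 (+ = to centre) psi err 0.54 z 62.7 f [0.2 1.4 1. ] m [ 0.08 -0.03 -0.03] q6 0.67 open 0.222
  +10 mm: dS err-free shift x 10.1 z 1.39 ay -0.089
```

```bash

for k in 1 2; do python3 -m inch '[{"ax":0,"ay":-0.023,"az":0,"x":2.5,"y":0,"z":0.1,"hand":1},{"ax":0,"ay":-0.023,"az":0,"x":2.5,"y":0,"z":0.1,"hand":1},{"ax":0,"ay":-0.024,"az":0,"x":2.5,"y":0,"z":0.1,"hand":1},{"ax":0,"ay":-0.024,"az":0,"x":2.5,"y":0,"z":0.1,"hand":1},{"ax":0,"ay":0,"az":0,"x":0,"y":0,"z":0,"hand":1}]' >/dev/null;python3 tr.py|head -2;done
python3 - <<'E'
from h import *
import pickle
from rod2 import curve
for n,cam,px in(("top","top0.pkl",[((598+.5)/7+269.5,(393+.5)/7+154.5),((652+.5)/7+269.5,(317+.5)/7+154.5),((628+.5)/7+269.5,(360+.5)/7+154.5)]),):
    c=pickle.load(open(cam,"rb"));p=pickle.load(open(n+"_jig.pkl","rb"));d=np.array([np.cos(p[2]),np.sin(p[2])])
    for q,z in zip(px,(.030,.024,.040)): print(n,((ray(c,[q],z)[0,:2]*1e3-p[:2])@d).round(1))
E
```

```text
t19.77 S 178.0 lat -0.69 (+ = to centre) psi err 0.36 z 62.7 f [0.2 2.6 0.3] m [0.   0.01 0.03] q6 0.56 open 0.223
  +10 mm: dS err-free shift x 10.1 z 1.12 ay -0.091
t20.18 S 187.8 lat -0.36 (+ = to centre) psi err 0.27 z 62.7 f [0.2 1.3 0.4] m [-0.03  0.01  0.01] q6 0.46 open 0.219
  +10 mm: dS err-free shift x 10.0 z 0.80 ay -0.092
top 45.8
top 81.5
top 61.2
```

```bash

python3 -m inch '[{"ax":0,"ay":-0.023,"az":0,"x":2.5,"y":0,"z":0,"hand":1},{"ax":0,"ay":-0.023,"az":0,"x":2.5,"y":0,"z":0,"hand":1},{"ax":0,"ay":-0.023,"az":0,"x":2.5,"y":0,"z":0,"hand":1},{"ax":0,"ay":-0.022,"az":0,"x":2.5,"y":0,"z":0,"hand":1},{"ax":0,"ay":0,"az":0,"x":0,"y":0,"z":0,"hand":1}]' >/dev/null;python3 tr.py
python3 -m inch '[{"ax":0,"ay":-0.02,"az":0,"x":2.5,"y":0,"z":0,"hand":1},{"ax":0,"ay":-0.02,"az":0,"x":2.5,"y":0,"z":0,"hand":1},{"ax":0,"ay":-0.02,"az":0,"x":2.5,"y":0,"z":0,"hand":1},{"ax":0,"ay":-0.01,"az":0,"x":2.5,"y":0,"z":0,"hand":1},{"ax":0,"ay":0,"az":0,"x":0,"y":0,"z":0,"hand":1}]' >/dev/null;python3 tr.py
```

```text
t20.60 S 198.1 lat -0.47 (+ = to centre) psi err -0.13 z 62.7 f [-0.2  2.5 -1.1] m [-0.01 -0.01  0.03] q6 0.36 open 0.222
  +10 mm: dS err-free shift x 10.0 z 0.94 ay -0.078
  +20 mm: dS err-free shift x 20.0 z 1.72 ay -0.078
t21.02 S 208.3 lat -0.69 (+ = to centre) psi err -0.43 z 62.8 f [0.1 2.5 0.5] m [ 0.01 -0.01 -0.03] q6 0.28 open 0.222
  +10 mm: dS err-free shift x 10.0 z 0.76 ay -0.007
  +20 mm: dS err-free shift x 20.0 z 0.84 ay -0.007
```

```bash

python3 -m inch '[{"ax":0,"ay":-0.007,"az":0,"x":2.5,"y":0,"z":0.1,"hand":1},{"ax":0,"ay":0,"az":0,"x":2.5,"y":0,"z":0.1,"hand":1},{"ax":0,"ay":0,"az":0,"x":2.5,"y":0,"z":0,"hand":1},{"ax":0,"ay":0,"az":0,"x":2.5,"y":0,"z":0,"hand":1},{"ax":0,"ay":0,"az":0,"x":0,"y":0,"z":0,"hand":1}]' >/dev/null;python3 tr.py
python3 -m inch '[{"ax":0,"ay":0,"az":0,"x":2.5,"y":0,"z":0,"hand":1},{"ax":0,"ay":0,"az":0,"x":2.5,"y":0,"z":0,"hand":1},{"ax":0,"ay":0,"az":0,"x":2.5,"y":0,"z":0,"hand":1},{"ax":0,"ay":0,"az":0,"x":2,"y":0,"z":0,"hand":1},{"ax":0,"ay":0,"az":0,"x":0,"y":0,"z":0,"hand":1}]' >/dev/null;python3 tr.py|head -1
```

```text
t21.43 S 218.4 lat -0.49 (+ = to centre) psi err -0.05 z 62.8 f [1.5 2.2 0.7] m [-0.02 -0.01  0.05] q6 0.27 open 0.223
  +10 mm: dS err-free shift x 10.0 z 0.50 ay -0.001
  +20 mm: dS err-free shift x 20.0 z 0.51 ay -0.001
t21.85 S 227.7 lat -0.52 (+ = to centre) psi err -0.05 z 62.8 f [0.6 2.1 0.8] m [-0.03 -0.03 -0.01] q6 0.27 open 0.224
```

```bash

for k in 1 2 3; do python3 -m inch '[{"ax":0,"ay":0,"az":0,"x":0,"y":0,"z":0.4,"hand":1},{"ax":0,"ay":0,"az":0,"x":0,"y":0,"z":0,"hand":1},{"ax":0,"ay":0,"az":0,"x":0,"y":0,"z":0,"hand":1}]' >/dev/null;python3 tr.py|head -1; done
```

```text
t22.10 S 227.0 lat -0.08 (+ = to centre) psi err -0.04 z 62.5 f [-0.1  2.2  0.8] m [ 0.03  0.01 -0.01] q6 0.27 open 0.223
t22.35 S 227.0 lat 0.24 (+ = to centre) psi err -0.03 z 62.6 f [ 0.6  2.3 -0.5] m [-0.06 -0.05 -0.  ] q6 0.27 open 0.218
t22.60 S 227.1 lat 0.43 (+ = to centre) psi err -0.03 z 62.6 f [-0.5  2.2 -2.5] m [-0.34  0.06  0.07] q6 0.27 open 0.222
```

Inner wall at lat≈0.3, so centre≈-1.2. Recentring and advancing to feel the sleeve.

```bash

python3 -m inch '[{"ax":0,"ay":0,"az":0,"x":2,"y":0,"z":-0.6,"hand":1},{"ax":0,"ay":0,"az":0,"x":2,"y":0,"z":-0.6,"hand":1},{"ax":0,"ay":0,"az":0,"x":2,"y":0,"z":-0.4,"hand":1},{"ax":0,"ay":0,"az":0,"x":0,"y":0,"z":0,"hand":1}]' >/dev/null;python3 tr.py|head -1
for k in 1 2 3; do python3 -m inch '[{"ax":0,"ay":0,"az":0,"x":0.7,"y":0,"z":0,"hand":1},{"ax":0,"ay":0,"az":0,"x":0.7,"y":0,"z":0,"hand":1},{"ax":0,"ay":0,"az":0,"x":0,"y":0,"z":0,"hand":1}]' >/dev/null;python3 tr.py|head -1; done
```

```text
t22.93 S 234.0 lat -0.80 (+ = to centre) psi err -0.06 z 62.9 f [0.8 2.4 0.3] m [0.04 0.03 0.02] q6 0.27 open 0.224
t23.18 S 234.7 lat -0.85 (+ = to centre) psi err -0.04 z 62.7 f [0.9 1.8 0.5] m [0.01 0.   0.02] q6 0.26 open 0.221
t23.43 S 236.1 lat -0.86 (+ = to centre) psi err -0.04 z 62.7 f [-0.8  1.9 -0.9] m [ 0.03 -0.05  0.01] q6 0.26 open 0.222
t23.68 S 236.5 lat -0.90 (+ = to centre) psi err -0.05 z 62.4 f [-4.   0.4 -0.2] m [-0.08  0.05  0.55] q6 0.26 open 0.225
```

Contact with the sleeve at S≈236.4. Pushing it in gently.

```bash

for k in 1 2 3 4; do python3 -m inch '[{"ax":0,"ay":0,"az":0,"x":0.5,"y":0,"z":0,"hand":1},{"ax":0,"ay":0,"az":0,"x":0.5,"y":0,"z":0,"hand":1},{"ax":0,"ay":0,"az":0,"x":0,"y":0,"z":0,"hand":1}]' >/dev/null;python3 tr.py|head -1; done
```

```text
t23.93 S 237.6 lat -0.95 (+ = to centre) psi err -0.04 z 62.3 f [-3.3  0.7  0.3] m [0.05 0.07 0.75] q6 0.26 open 0.220
t24.18 S 239.1 lat -0.98 (+ = to centre) psi err -0.04 z 62.3 f [-4.4  1.3  0.1] m [0.06 0.07 0.77] q6 0.26 open 0.223
t24.43 S 240.2 lat -1.02 (+ = to centre) psi err -0.04 z 62.3 f [-3.3  1.8  0. ] m [-0.02 -0.02  0.75] q6 0.26 open 0.223
t24.68 S 241.3 lat -1.04 (+ = to centre) psi err -0.04 z 62.4 f [-3.6  2.5  0.6] m [-0.09  0.04  0.77] q6 0.26 open 0.224
```

```bash

for k in 1 2 3 4 5; do python3 -m inch '[{"ax":0,"ay":0,"az":0,"x":0.4,"y":0,"z":0,"hand":1},{"ax":0,"ay":0,"az":0,"x":0,"y":0,"z":0,"hand":1},{"ax":0,"ay":0,"az":0,"x":0,"y":0,"z":0,"hand":1}]' >/dev/null;python3 tr.py|head -1; done
```

```text
t24.93 S 241.7 lat -1.04 (+ = to centre) psi err -0.04 z 62.4 f [-4.9  2.9 -1. ] m [-0.11  0.04  0.77] q6 0.26 open 0.222
t25.18 S 242.1 lat -1.02 (+ = to centre) psi err -0.04 z 62.4 f [-4.1  3.4 -0.6] m [-0.11  0.02  0.84] q6 0.26 open 0.225
t25.43 S 242.4 lat -1.03 (+ = to centre) psi err -0.04 z 62.4 f [-3.   3.9 -1.3] m [-0.12  0.03  0.8 ] q6 0.26 open 0.226
t25.68 S 242.6 lat -1.01 (+ = to centre) psi err -0.04 z 62.4 f [-5.7  3.3 -0.7] m [-0.12  0.03  1.01] q6 0.26 open 0.219
t25.93 S 242.7 lat -1.01 (+ = to centre) psi err -0.04 z 62.4 f [-6.3  2.1 -1.3] m [-0.2   0.12  1.18] q6 0.26 open 0.220
```

```bash

for k in 1 2 3; do python3 -m inch '[{"ax":0,"ay":0,"az":0,"x":0.5,"y":0,"z":0,"hand":1},{"ax":0,"ay":0,"az":0,"x":0,"y":0,"z":0,"hand":1},{"ax":0,"ay":0,"az":0,"x":0,"y":0,"z":0,"hand":1}]' >/dev/null;python3 tr.py|head -1; done
```

```text
t26.18 S 242.7 lat -0.98 (+ = to centre) psi err -0.05 z 62.4 f [-7.1  2.1 -1.1] m [-0.18  0.07  1.35] q6 0.26 open 0.221
t26.43 S 242.8 lat -0.95 (+ = to centre) psi err -0.04 z 62.4 f [-8.1 -0.2 -0.6] m [-0.14  0.09  1.59] q6 0.26 open 0.221
t26.68 S 242.9 lat -0.98 (+ = to centre) psi err -0.06 z 62.4 f [-9.4 -0.3 -1.5] m [-0.19  0.09  1.77] q6 0.26 open 0.229
```

Position has stalled at S≈242.8 (6.4 mm after contact) while the force climbs, so the sleeve is on its end stop. Bringing it up to about 15 N.

```bash

for k in 1 2 3; do python3 -m inch '[{"ax":0,"ay":0,"az":0,"x":0.7,"y":0,"z":0,"hand":1},{"ax":0,"ay":0,"az":0,"x":0,"y":0,"z":0,"hand":1},{"ax":0,"ay":0,"az":0,"x":0,"y":0,"z":0,"hand":1}]' >/dev/null;python3 tr.py|head -1; done
```

```text
t26.93 S 243.0 lat -0.96 (+ = to centre) psi err -0.06 z 62.4 f [-10.7  -1.7   0.6] m [-0.18  0.13  1.98] q6 0.26 open 0.222
t27.18 S 243.1 lat -0.94 (+ = to centre) psi err -0.06 z 62.4 f [-12.5  -3.   -0.9] m [-0.19  0.09  2.33] q6 0.26 open 0.226
t27.43 S 243.3 lat -0.89 (+ = to centre) psi err -0.07 z 62.4 f [-13.4  -3.9  -1.3] m [-0.24  0.15  2.66] q6 0.26 open 0.224
```

```bash

python3 -m inch '[{"ax":0,"ay":0,"az":0,"x":0.7,"y":0,"z":0,"hand":1},{"ax":0,"ay":0,"az":0,"x":0,"y":0,"z":0,"hand":1},{"ax":0,"ay":0,"az":0,"x":0,"y":0,"z":0,"hand":1}]' >/dev/null;python3 tr.py|head -1
for k in 1 2 3 4 5; do python3 -m inch '[{"ax":0,"ay":0,"az":0,"x":0,"y":0,"z":0,"hand":1},{"ax":0,"ay":0,"az":0,"x":0,"y":0,"z":0,"hand":1},{"ax":0,"ay":0,"az":0,"x":0,"y":0,"z":0,"hand":1}]' >/dev/null;python3 tr.py|head -1; done
```

```text
t27.68 S 243.4 lat -0.89 (+ = to centre) psi err -0.07 z 62.4 f [-14.6  -5.7  -1.3] m [-0.27  0.14  2.95] q6 0.26 open 0.223
t27.93 S 243.3 lat -0.89 (+ = to centre) psi err -0.06 z 62.4 f [-14.1  -4.9  -1.4] m [-0.2   0.15  2.92] q6 0.26 open 0.221
t28.18 S 243.4 lat -0.90 (+ = to centre) psi err -0.07 z 62.4 f [-14.3  -5.2  -1.7] m [-0.26  0.21  2.84] q6 0.26 open 0.220
t28.43 S 243.4 lat -0.87 (+ = to centre) psi err -0.06 z 62.4 f [-15.1  -5.5  -1. ] m [-0.22  0.17  2.87] q6 0.26 open 0.221
t28.68 S 243.3 lat -0.90 (+ = to centre) psi err -0.07 z 62.3 f [-14.6  -5.5  -1.7] m [-0.25  0.16  2.95] q6 0.26 open 0.222
t28.93 S 243.3 lat -0.91 (+ = to centre) psi err -0.07 z 62.4 f [-14.8  -5.3  -1. ] m [-0.29  0.12  2.93] q6 0.26 open 0.223
```

Held about 14.6 N, part of it possibly bench drag. Nudging slightly higher and holding once more so it's clearly about 15 N.

```bash

python3 -m inch '[{"ax":0,"ay":0,"az":0,"x":0.6,"y":0,"z":0,"hand":1},{"ax":0,"ay":0,"az":0,"x":0,"y":0,"z":0,"hand":1},{"ax":0,"ay":0,"az":0,"x":0,"y":0,"z":0,"hand":1}]' >/dev/null;python3 tr.py|head -1
for k in 1 2 3; do python3 -m inch '[{"ax":0,"ay":0,"az":0,"x":0,"y":0,"z":0,"hand":1},{"ax":0,"ay":0,"az":0,"x":0,"y":0,"z":0,"hand":1},{"ax":0,"ay":0,"az":0,"x":0,"y":0,"z":0,"hand":1},{"ax":0,"ay":0,"az":0,"x":0,"y":0,"z":0,"hand":1},{"ax":0,"ay":0,"az":0,"x":0,"y":0,"z":0,"hand":1}]' >/dev/null;python3 tr.py|head -1; done
```

```text
t29.18 S 243.5 lat -0.90 (+ = to centre) psi err -0.07 z 62.3 f [-17.2  -6.6  -0.8] m [-0.21  0.14  3.15] q6 0.26 open 0.221
t29.60 S 243.4 lat -0.90 (+ = to centre) psi err -0.07 z 62.3 f [-17.1  -6.8  -0.4] m [-0.24  0.13  3.07] q6 0.26 open 0.223
t30.02 S 243.4 lat -0.89 (+ = to centre) psi err -0.08 z 62.3 f [-17.1  -6.   -0.7] m [-0.12  0.15  3.15] q6 0.26 open 0.218
t30.43 S 243.4 lat -0.88 (+ = to centre) psi err -0.08 z 62.3 f [-15.9  -5.1  -1.4] m [-0.23  0.16  3.11] q6 0.26 open 0.220
```

Held at about 16.5 N for 1.25 s. Easing the load off before letting go.

```bash

python3 -m inch '[{"ax":0,"ay":0,"az":0,"x":-1.2,"y":0,"z":0,"hand":1},{"ax":0,"ay":0,"az":0,"x":-1.2,"y":0,"z":0,"hand":1},{"ax":0,"ay":0,"az":0,"x":-1.2,"y":0,"z":0,"hand":1},{"ax":0,"ay":0,"az":0,"x":0,"y":0,"z":0,"hand":1},{"ax":0,"ay":0,"az":0,"x":0,"y":0,"z":0,"hand":1}]' >/dev/null;python3 tr.py|head -1
python3 -m inch '[{"ax":0,"ay":0,"az":0,"x":-0.8,"y":0,"z":0,"hand":1},{"ax":0,"ay":0,"az":0,"x":-0.6,"y":0,"z":0,"hand":1},{"ax":0,"ay":0,"az":0,"x":0,"y":0,"z":0,"hand":1}]' >/dev/null;python3 tr.py|head -1
```

```text
t30.85 S 242.9 lat -0.98 (+ = to centre) psi err -0.05 z 62.3 f [-7.5  2.  -0.8] m [-0.18  0.16  1.61] q6 0.26 open 0.223
t31.10 S 242.7 lat -1.01 (+ = to centre) psi err -0.04 z 62.3 f [-4.7  2.9 -0.7] m [-0.15  0.04  1.03] q6 0.26 open 0.221
```

```bash

python3 -m inch '[{"ax":0,"ay":0,"az":0,"x":-0.7,"y":0.3,"z":0,"hand":1},{"ax":0,"ay":0,"az":0,"x":-0.5,"y":0.2,"z":0,"hand":1},{"ax":0,"ay":0,"az":0,"x":0,"y":0,"z":0,"hand":1}]' >/dev/null;python3 tr.py|head -1
python3 -m inch '[{"ax":0,"ay":0,"az":0,"x":0,"y":0,"z":0,"hand":-0.2},{"ax":0,"ay":0,"az":0,"x":0,"y":0,"z":0,"hand":-0.2},{"ax":0,"ay":0,"az":0,"x":0,"y":0,"z":0,"hand":-0.2},{"ax":0,"ay":0,"az":0,"x":0,"y":0,"z":0,"hand":-0.2}]' >/dev/null;python3 tr.py|head -1
```

```text
t31.35 S 242.5 lat -1.01 (+ = to centre) psi err -0.04 z 62.3 f [-2.2  4.4 -1.7] m [-0.22  0.03  0.65] q6 0.26 open 0.222
t31.68 S 244.0 lat -0.49 (+ = to centre) psi err -0.04 z 63.7 f [0.3 0.1 0.5] m [ 0.03 -0.01  0.01] q6 0.26 open 0.600
```

```bash

python3 -m inch '[{"ax":0,"ay":0,"az":0,"x":0,"y":-8,"z":0,"hand":-0.2},{"ax":0,"ay":0,"az":0,"x":0,"y":-15,"z":0,"hand":-0.2},{"ax":0,"ay":0,"az":0,"x":0,"y":-25,"z":0,"hand":-0.2},{"ax":0,"ay":0,"az":0,"x":0,"y":-35,"z":0,"hand":-0.2},{"ax":0,"ay":0,"az":0,"x":0,"y":-35,"z":0,"hand":-0.2}]' >/dev/null;python3 tr.py|head -1
python3 -m inch '[{"ax":0,"ay":0,"az":0,"x":-30,"y":-10,"z":0,"hand":-0.2},{"ax":0,"ay":0,"az":0,"x":-35,"y":0,"z":0,"hand":-0.2},{"ax":0,"ay":0,"az":0,"x":-35,"y":0,"z":0,"hand":-0.2},{"ax":0,"ay":0,"az":0,"x":-30,"y":0,"z":0,"hand":-0.2},{"ax":0,"ay":0,"az":0,"x":0,"y":0,"z":0,"hand":-0.2}]' >/dev/null;python3 tr.py|head -1
python3 - <<'E'
from h import *
import pickle
t=read_camera("top");s=read_camera("scene");pickle.dump((t,s),open("ts3.pkl","wb"))
r=lambda c,a,b,w,h,k:cv2.resize(c["img"][b:b+h,a:a+w,::-1],None,fx=k,fy=k,interpolation=cv2.INTER_CUBIC)
cv2.imwrite("pics/f.png",np.hstack([r(t,320,170,65,80,6),r(s,335,180,65,80,6)]))
E
```

```text
t32.10 S 241.7 lat -1.04 (+ = to centre) psi err -0.04 z 181.3 f [ 0.2 -0.8 -0.3] m [-0.03  0.02 -0.02] q6 0.26 open 0.596
t32.52 S 128.4 lat -40.76 (+ = to centre) psi err 43.62 z 189.8 f [0.9 0.9 0.9] m [ 0.04 -0.01  0.01] q6 0.34 open 0.598
```

View pics/f.png

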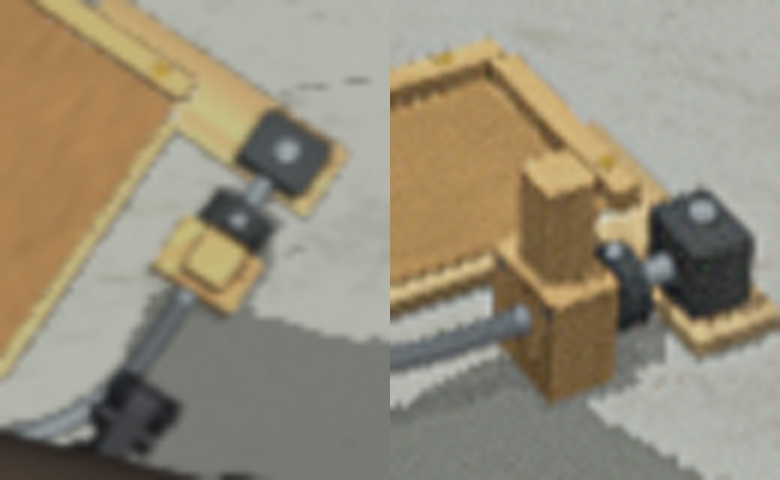

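The runner stands upright on the rod at (210,255) top and (555,290) scene, tight against the collar. No proud brass is visible, and the gripper is clear. Handing in.

```bash
python3 -c "
from plant import sign_off
print(sign_off())"
```

```text
the job is handed in; nothing more can be done
None
```

The runner is threaded onto the rod, taken round the bend and bedded against the stop with the brass sleeve in. I handed the job in at about 33 s of the 70 s.

- **Regrip:** The first grip left the runner about 6° askew in the jaws. I saw this in the picture, set the runner down before the rod and gripped it again squarely before threading.
- **Round the bend:** Side forces read at most about 4 N, mostly when I deliberately felt for the bore's walls.
- **Sleeve:** I felt it at about S = 236.4 mm along the rod. It slid at roughly 3 to 5 N, then the runner stalled near 242.7 mm, about 6 mm on, as the force climbed. That fits fully in.
- **Bedding:** I held about 14.6 N for 1.25 s, then about 16.5 N for another 1.25 s. The highest reading was 17.2 N along the rod, under the 25 N limit.
- **Last picture:** The runner stands upright against the collar with no brass showing and the gripper clear.

**Checks that disagreed:**
- The sleeve's sliding force read a little below the stated 5 to 9 N.
- The two cameras differed by about 3 mm in absolute position, and the rod lay up to about 2 mm off my fit. I corrected for this by touch.
- I could not measure the sleeve's travel directly.
- The bedding force includes some drag on the bench.
- I did not check the cup, reel and sanding block again at the end. Nothing was moved near them.

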